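Clamp a freshly glued probe housing

ROBOT

A 7-joint arm with a two-finger parallel gripper is mounted at the origin on the work surface. World frame = base frame: x ahead of the robot, y to its left, z up, the work surface at z = 0. Lengths are in m, angles in degrees, forces in N, time in s.
With the tool pointing down it reaches from about 0.425 to 0.875 m from the base axis. Payload 4.7 kg.
Tool frame: the origin (TCP) lies between the finger pads; the fingertips stand 14 mm ahead of it and the grasp point (between the pads) lies 5 mm behind it (env.tip_reach is the distance from the TCP to the fingertips, in m); z points along the fingers, y is the direction in which the jaws open and shut (so a half turn about z gives the same grasp; the last joint's range is limited). The gripper opens to 87 mm and grips with 3 to 60 N. Pads are 19 mm wide; open, the fingers measure 117 mm over their backs; the gripper's body (75 mm by 190 mm) begins 51 mm behind the grasp point.
Start: joints at [73.688, 18.392, -4.016, 83.108, 1.295, 78.541, -3.26], TCP at [0.191, -0.621, 0.237] pointing down, gripper open.
Joint ranges: [-163.93, 163.93], [-17.29, 119.83], [-79.2, 71.16], [3.27, 140.29], [-89.18, 269.18], [5.43, 117.66], [-154.24, 154.24]. Speed limits (degrees/s): [147.25, 147.25, 180, 180, 180, 180, 180].

INTERFACE

Orientations are given as [roll, pitch, yaw] about the fixed x, y, z axes, in that order (R = Rz(yaw) Ry(pitch) Rx(roll)).
In Python, from cell import env gives the robot as it stands. The module is installed in compiled form; this text tells all that it offers.
- The arm moves only by the shell command python3 -m pendant 'ROWS' [FORCE]. ROWS is JSON, a list of rows, each an object of numbers: "rx", "ry", "rz": the turn, a rotation vector about the tool's x, y, z in degrees; "tx", "ty", "tz": the shift along the tool's x, y, z in mm; "jaw": the finger opening in mm, from 0 to 87. In form: [{"rx": .., "ry": .., "rz": .., "tx": .., "ty": .., "tz": .., "jaw": ..}, ...]. A call has 1 to 20 rows; each row shifts and turns the commanded pose from where the row before left it, along the tool's axes as they then stand; what a row does not reach is not made up. A row lasts 1/12 s, in which the tool goes at most 41.7 mm and 7.16 degrees, less where a joint would pass 70% of its speed; a pose out of reach is approached as far as the arm can. A call with a gripper value outside its range is refused whole. The fingers move at their own pace and stop on an object; FORCE is the grip in N (left out, the last holds). Time passes only in rows, so rows that do not move let the fingers close. It gives the time, the measured TCP pose, the force and the opening at its end, in the units of the state.
- env.get_obs(): the state, without advancing time (a new reading comes with each control period).
- env.read_camera(name): name is "scene" or "top" or "wrist"; returns a dict with "img" (480x640x3 uint8, red, green, blue), "range_z" (480x640 float32, m along the optical axis (not along the pixel's ray), 0 where there is no reading), "vertical_fov" (degrees; the focal length in pixels is half the picture's height over the tangent of half this angle, whatever the lens; pixels are square), "cx", "cy" (the principal point, pixels), "world_to_cam" (4x4, takes a point from world to camera coordinates). Camera axes: x right, y up, looking along -z (the intrinsics and any distortion apply to the point x, -y, -z); pixel columns grow to the right and rows downward; lengths in m; the calibration is good to about 2 mm. A picture is of the moment at which its call begins.
- env.sign_off(): hands the job in, once; it reports no verdict.
The state is a dict: "time_s": time; "qpos": joint angles; "joint_velocities": joint speeds; "effort": joint torques, N m; "tool_pos": TCP position; "tool_rot": TCP orientation; "force": force on the tool from outside, world axes, zero at the start; "wrist_torque": the same for the moment, N m; "grip_width": finger opening in m.
Only numpy, scipy, OpenCV 4.12 (cv2) and the standard library are available. Lean on these libraries where they do the work, as an engineer would, in place of code of your own. Each camera call takes 0.05 s, during which the arm holds its last target.

TASK

Stand the freshly glued grey probe housing upright on the bed of the bench clamp, between the moving jaw and the fixed jaw with its broad faces towards them, and let go of it. Then pump the clamp's pair of squeeze levers, moving the jaw by the levers only, until its spring nose presses the housing against the fixed jaw, and finish while still squeezing the levers so that the nose stays pushed in by about 8 mm; pushed in 14 mm it crushes the shell. Leave the screwdriver, the jar and the glue bottle alone.

Things in the scene. Friction and masses are not known exactly. Their poses are not given: they have to be found in the camera images.
- pod: Loose plain grey plastic housing standing upright, 140 g: 30 mm thick (its x), 48 mm wide (its y), 70 mm high, plus a black stub 12 mm across and 10 mm high on top. A dark glue seam runs round it halfway through its thickness. Origin: centre of its underside, z up. The jaws press its broad faces (+x, -x); grip it by the narrow faces (+y, -y). Half a turn makes no difference.
- clamp: Bar clamp bolted to the bench. Origin on the bench top, midway under the two levers; x along the bar to the fixed jaw, z up. Steel bed: top 12 mm above the bench, 70 mm wide, x -75 to 225 mm. Grey ratchet box: x -45 to 45, 44 wide, 78 high. Fixed jaw: grey block 44 wide, 78 high, its face at x 190 (to 212). A 12 mm toothed bar, 40 mm up, runs to the moving jaw.
- bed_mid (a point): A good spot for the housing's underside: on the bed's top (12 mm above the bench), on the clamp's centre line, at clamp x 160 mm: 30 mm before the face of the fixed jaw. Axes as clamp.
- jaw: The moving jaw with its bar; slides along the clamp's x. Origin on the bar, 40 mm above the bench; the face of its free nose is 115 mm ahead of it along x. Gap from nose to fixed jaw at the start: 75 to 90 mm. Jaw plate 36 mm wide, nose plate 40 mm wide, both from about 20 to 71 mm above the bench. The bar drags with about 3 N; do not push the jaw itself.
- nose (a joint): How far the black spring nose plate of the moving jaw is pushed in, m. 0 = free: a 20 mm gap, bridged by two steel pins, shows between the jaw plate and the 8 mm thick nose plate. Grows as the nose presses on the housing; stop at 0.018. Spring 1.5 N per mm: 0.005 = 7.5 N, 0.008 = 12 N, 0.014 = 21 N, shell crushed.
- lever_front: The black squeeze lever nearer the jaws, 24 mm wide, 8 mm thick, standing up from its pivot (its origin: clamp x 16 mm, 60 mm above the bench) to 135 mm, with a round grip roll across it (16 mm thick, 30 mm long, 118 mm above the bench). Leans outward (+x) by 0.1 rad at rest, inward by 0.12 rad when squeezed home.
- lever_rear: The other squeeze lever, mirror image (pivot at clamp x -16 mm, leans to -x at rest). The levers are geared together and close evenly like pliers; springs open them when let go. Moving them takes about 7 N. Opened, the jaw stays but its pressure goes (nose back to about 2 mm), so it must be held by squeezing.
- grip_point (a point): Midway between the levers' grip rolls, 118 mm up. Grip both from above, fingers outside closing along clamp x: 60 mm over both at rest, 34 home. A squeeze moves the jaw 17 to 22 mm; open to 62 mm or more and repeat, 3 or 4 times. Once the nose bears, its push follows the force per finger: 10 N 4 mm, 14 N 6.5, 16 N 8, 20 N 10.5, 24 N 14. If home short of that, open and squeeze again.
- screwdriver: Bystander: screwdriver lying on the bench, to the left of the work; leave it.
- screw_jar: Bystander: clear jar with steel cap, 52 mm across, 75 mm high; leave it.
- glue_bottle: Bystander: slim white bottle, 36 mm across, 95 mm high; leave it.
Mind the look-alikes: they are no part of the job. What is shaped like the pod but purple is not meant.

How it is judged (in metres and radians):
On the way, in this order (a step that is already met when the one before it is completed fails the run):
1. the housing stands upright on the clamp bed between the jaws, broad faces to the jaws, let go (x of pod in the frame of clamp between 0.11 and 0.185 m and y of pod in the frame of clamp between -0.015 and 0.015 m and z of pod in the frame of clamp between 0.007 and 0.018 m and angle between pod's own z axis and vertical below 0.12 rad and angle between the x axis of pod and the x axis of clamp, either way round below 0.26 rad and contact force between each of the fingers, the arm and pod below 0.5 N and contact force between pod and clamp above 0.3 N), for 0.2 s.
2. the levers have brought the nose against the housing and the housing against the fixed jaw (contact force between each of jaw, clamp and pod above 2 N and value of joint nose above 0.001 m), for 0.1 s.
At the end, for the whole second after the job is handed in: The housing stands upright on the bed (0.12 rad), square to the jaws within 0.26 rad, within 15 mm of the centre line, against the fixed jaw, untouched by the robot; the fingers still squeeze both levers (over 4 N each) and the nose is pushed in 5 to 11.5 mm through the last second (x of pod in the frame of clamp between 0.11 and 0.185 m and y of pod in the frame of clamp between -0.015 and 0.015 m and z of pod in the frame of clamp between 0.007 and 0.018 m and angle between pod's own z axis and vertical below 0.12 rad and angle between the x axis of pod and the x axis of clamp, either way round below 0.26 rad and contact force between each of the fingers, the arm and pod below 0.5 N and value of joint nose between 0.005 and 0.0115 m and contact force between jaw and pod above 6 N and x of pod in the frame of clamp above 0.168 m and contact force between the fingers and lever_front above 4 N and contact force between the fingers and lever_rear above 4 N and linear speed of pod below 0.02 m/s); the arm keeps its last pose, push and grip.
It fails at once if the shell is crushed: nose pushed in 14 mm or more (value of joint nose above 0.014 m).
It fails at once if the moving jaw is pushed by the robot itself (contact force between any of the fingers, the arm and jaw above 4 N).
It fails at once if the housing is knocked over (angle between pod's own z axis and vertical above 0.8 rad).
It fails at once if a bystander is disturbed (distance of any of screwdriver, screw_jar, glue_bottle from where it was at the start of the episode above 0.03 m).
It also fails if it takes over 59 s, if anything falls off the work surface, if the arm or the gripper's body presses on something with over 40 N, if the wrist force passes 120 N, or if a joint passes its speed limit or range.

## Working session

There is one attempt and no reset: what is moved stays moved. The work goes in short steps, Python scripts to look and compute and a shell command to move; the robot and the scene stay as the last step left them, time stands still between calls to the robot, and variables do not carry over. Pictures are saved under pics/ and viewed, and the job is handed in when it is done.

```bash
mkdir -p pics; ls
cat > h.py <<'E'
from cell import env
import numpy as np, cv2
def cam(n):
    c=env.read_camera(n); return c
def save(c,f): cv2.imwrite(f,cv2.cvtColor(c["img"],cv2.COLOR_RGB2BGR))
E
python3 - <<'E'
from h import *
print(env.get_obs(), env.tip_reach)
for n in ["scene","top","wrist"]:
    c=cam(n); save(c,f"pics/{n}0.png"); np.savez(f"{n}0.npz",**c)
    print(n,[k for k in c], c["vertical_fov"],c["cx"],c["cy"]); print(c["world_to_cam"].round(3))
E
```

```text
pics
{'time_s': 0.0, 'qpos': array([73.68913672, 18.4407939 , -4.01408769, 83.17627973,  1.29736649,
       78.54163285, -3.261614  ]), 'joint_velocities': array([ 0.0611627 , -0.02548997,  0.05295593, -0.05010718, -0.02394352,
       -0.04075783,  0.06441852]), 'effort': array([ 5.80588294e-04, -4.91288424e+01, -4.03676005e-01, -3.12530673e+01,
       -6.37987931e-02,  4.37390408e-02,  1.95732950e-04]), 'tool_pos': array([ 0.19109264, -0.62070734,  0.23542959]), 'tool_rot': array([-1.79886666e+02,  8.63346034e-03,  1.71181404e+01]), 'force': array([0.41500247, 0.47530075, 0.40909141]), 'wrist_torque': array([ 0.01474718, -0.02075185,  0.02565619]), 'grip_width': 0.08735386912227479} 0.014
scene ['img', 'range_z', 'vertical_fov', 'cx', 'cy', 'world_to_cam'] 53.77721488486513 315.14724519474015 234.58634242372653
[[-0.805  0.593  0.014  0.457]
 [-0.501 -0.694  0.517  0.247]
 [ 0.316  0.41   0.856 -1.34 ]
 [ 0.     0.     0.     1.   ]]
top ['img', 'range_z', 'vertical_fov', 'cx', 'cy', 'world_to_cam'] 50.98574036398024 326.63489624399307 251.7171529470277
[[ 0.002 -1.    -0.005  0.014]
 [ 0.98   0.     0.2   -0.554]
 [-0.2   -0.005  0.98  -0.928]
 [ 0.     0.     0.     1.   ]]
wrist ['img', 'range_z', 'vertical_fov', 'cx', 'cy', 'world_to_cam'] 63.36265776660268 322.59721919407957 240.67259496086444
[[ 0.293 -0.956 -0.002 -0.648]
 [ 0.924  0.284 -0.257  0.03 ]
 [ 0.246  0.073  0.966 -0.391]
 [ 0.     0.     0.     1.   ]]
```

View pics/scene0.png

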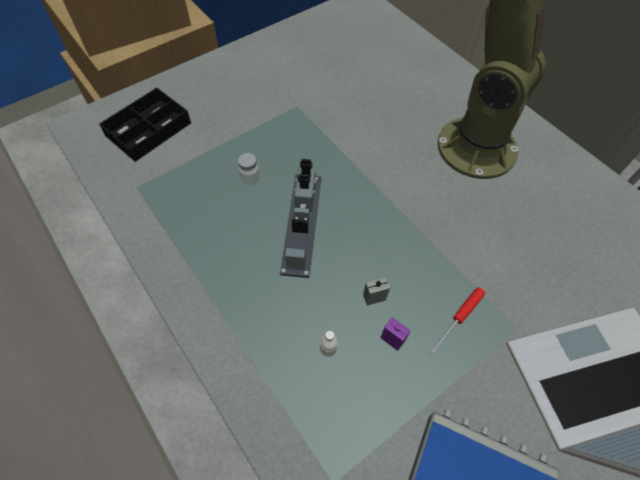

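View pics/top0.png

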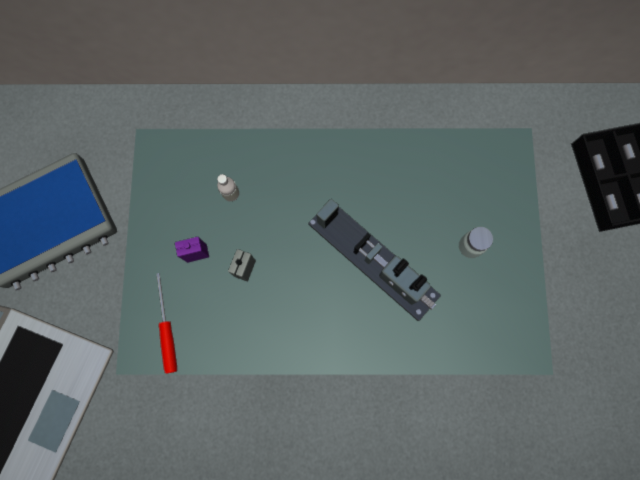

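View pics/wrist0.png

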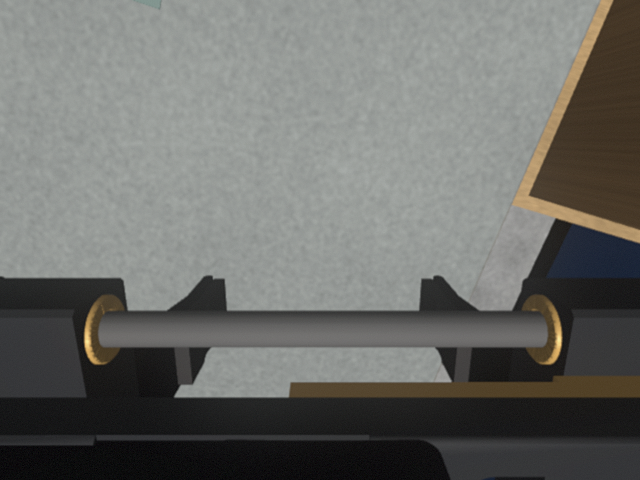

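Candidates: the grey housing (top 241,265; scene 377,291) and a purple look-alike (top 191,249; scene 396,333). The grey clamp blocks (top 327,211 and 400,275) are also similar in colour. I pick the grey one at (241,265) and check it in a close crop.

```bash
cat >> h.py <<'E'
def proj(c,P):
    P=np.atleast_2d(P); f=240/np.tan(np.radians(c["vertical_fov"])/2)
    q=(c["world_to_cam"]@np.c_[P,np.ones(len(P))].T).T
    return np.c_[c["cx"]+f*q[:,0]/-q[:,2], c["cy"]+f*q[:,1]/q[:,2]]
def cloud(c):
    f=240/np.tan(np.radians(c["vertical_fov"])/2)
    v,u=np.mgrid[0:480,0:640]; z=c["range_z"]
    p=np.stack([(u-c["cx"])/f*z, -(v-c["cy"])/f*z, -z, np.ones_like(z)],-1)
    return (p@np.linalg.inv(c["world_to_cam"]).T)[...,:3]
def crop(c,u,v,w,h,s,f):
    im=cv2.cvtColor(np.asarray(c["img"])[v:v+h,u:u+w],cv2.COLOR_RGB2BGR)
    cv2.imwrite(f,cv2.resize(im,None,fx=s,fy=s,interpolation=cv2.INTER_CUBIC))
E
python3 - <<'E'
from h import *
c=dict(np.load("top0.npz")); P=cloud(c)
for u,v in [(150,140),(520,140),(520,360),(300,300),(180,300),(241,300)]: print(u,v,P[v,u].round(4))
for u,v in [(241,265),(243,258),(237,268),(327,211),(335,200),(400,275),(191,249)]: print(u,v,P[v,u].round(4))
crop(c,300,190,150,140,5,"pics/clampcrop.png"); crop(c,165,225,100,70,8,"pics/podcrop.png")
s=dict(np.load("scene0.npz")); Q=cloud(s)
for u,v in [(200,200),(300,400),(370,290),(377,300)]: print(u,v,Q[v,u].round(4))
E
```

```text
150 140 [0.8116 0.3979 0.0027]
520 140 [ 0.8102 -0.4003  0.0046]
520 360 [ 0.3473 -0.3683 -0.0026]
300 300 [0.4655 0.0691 0.0012]
180 300 [0.4652 0.3125 0.0016]
241 300 [0.4653 0.1887 0.0017]
241 265 [0.5248 0.1786 0.0729]
243 258 [0.539  0.1758 0.0697]
237 268 [0.5193 0.1864 0.0711]
327 211 [0.6295 0.0143 0.0811]
335 200 [ 6.772e-01 -2.200e-03 -5.000e-04]
400 275 [ 0.5043 -0.1233  0.0817]
191 249 [0.5562 0.2764 0.0717]
200 200 [ 0.7226 -0.2945  0.0014]
300 400 [ 0.8031  0.2677 -0.0009]
370 290 [0.5536 0.1816 0.0686]
377 300 [0.5375 0.1959 0.0187]
```

View pics/clampcrop.png

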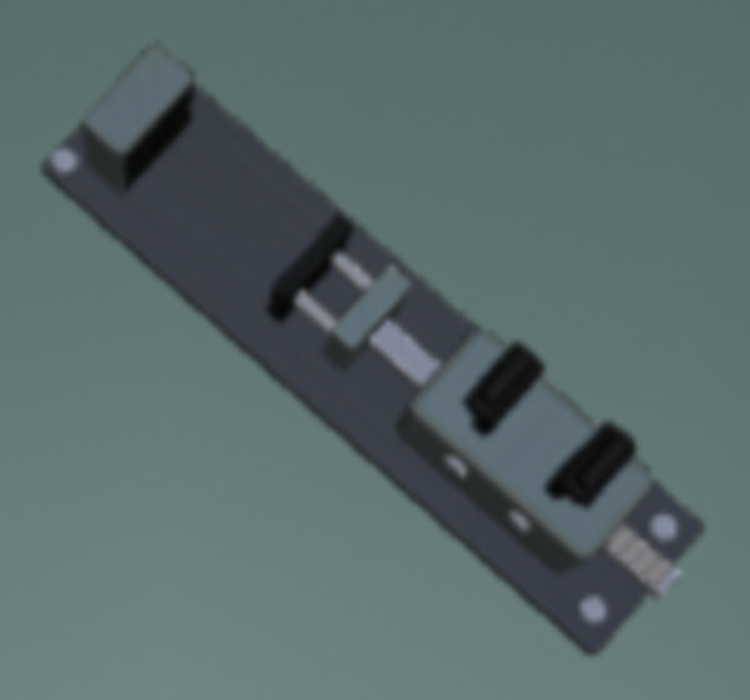

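View pics/podcrop.png

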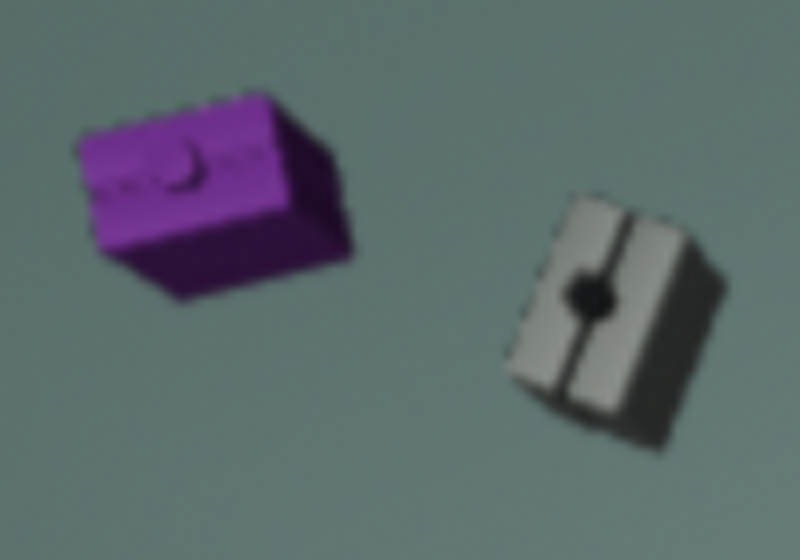

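The pod crop shows the wanted grey housing, with black stub at crop (590,297) and a dark seam. Its top corners are at about (578,195), (688,232), (617,415) and (508,370). The clamp crop shows the fixed jaw top left, the black nose plate at about (310,267), and the box with levers at lower right.

```bash
cat > fit.py <<'E'
from h import *
from scipy.optimize import least_squares
c=dict(np.load("top0.npz"))
def px(a,s,o): return (np.array(a,float)+.5)/s-.5+np.array(o)
def W(p,L):
    x,y,t=p; L=np.array(L,float); R=np.array([[np.cos(t),-np.sin(t)],[np.sin(t),np.cos(t)]])
    return np.c_[L[:,:2]@R.T+[x,y],L[:,2]]
def fit(L,U,p0):
    r=least_squares(lambda p:(proj(c,W(p,L))-U).ravel(),p0,loss="soft_l1")
    print("pose",r.x.round(4),"yaw",np.degrees(r.x[2]).round(2)); print((proj(c,W(r.x,L))-U).round(2).tolist()); return r.x
U=px([(157,43),(193,77),(122,150),(85,122),(478,332),(650,480),(588,558),(412,405),(42,170),(592,655),(703,525)],5,(300,190))
L=[(.212,-.022,.078),(.19,-.022,.078),(.19,.022,.078),(.212,.022,.078),(.045,-.022,.078),(-.045,-.022,.078),(-.045,.022,.078),(.045,.022,.078),(.225,.035,.012),(-.075,.035,.012),(-.075,-.035,.012)]
C=fit(L,U,[.5,-.12,np.radians(50)])
Up=px([(578,195),(688,232),(617,415),(508,370),(590,297)],8,(165,225))
# image up=+x, left=+y ; long axis pod y
Lp=[(.015,.024,.07),(-.015,.024,.07),(-.015,-.024,.07),(.015,-.024,.07),(0,0,.078)]
p=fit(Lp,Up,[.525,.18,np.radians(70)])
# depth check
P=cloud(c); 
for nm,(x0,y0,r,zl,zh) in dict(pod=(p[0],p[1],.05,.06,.076)).items():
    m=(np.hypot(P[...,0]-x0,P[...,1]-y0)<r)&(P[...,2]>zl)&(P[...,2]<zh); print(nm,m.sum(),P[m].mean(0).round(4))
print("grip",W(C,[(0,0,.118)]),"bed",W(C,[(.16,0,.012)]))
Q=(P[...,:2]-C[:2])@np.array([[np.cos(C[2]),-np.sin(C[2])],[np.sin(C[2]),np.cos(C[2])]])
m=(abs(Q[...,1])<.018)&(P[...,2]>.06)&(P[...,2]<.076)&(Q[...,0]>.05)&(Q[...,0]<.18)
print(np.sort(Q[m][:,0])[::10].round(3))
E
python3 fit.py
```

```text
pose [ 0.4991 -0.1352  0.8354] yaw 47.87
[[-0.36, -0.63], [0.82, -0.17], [-0.19, 1.46], [-1.18, -0.31], [0.4, -2.12], [2.32, -0.23], [-0.38, 1.49], [-1.55, 0.17], [-0.6, -0.75], [0.48, 0.42], [0.81, 0.38]]
pose [0.5304 0.1827 2.0249] yaw 116.02
[[0.31, 27.98], [0.89, 16.55], [-0.43, -28.39], [-1.04, -16.08], [0.15, -0.04]]
pod 374 [0.5298 0.1821 0.0704]
grip [[ 0.49908144 -0.13518949  0.118     ]] bed [[ 0.60641851 -0.01653557  0.012     ]]
[0.074 0.075 0.076 0.077 0.078 0.079 0.08  0.081 0.082 0.083 0.084 0.085
 0.087 0.107 0.108 0.109 0.11  0.111 0.112 0.113 0.114]
```

```bash
sed -i 's/^Lp=.*/Lp=[(.015,-.024,.07),(-.015,-.024,.07),(-.015,.024,.07),(.015,.024,.07),(0,0,.078)]/; s/np.radians(70)\])/np.radians(68)])/' fit.py
cat >> fit.py <<'E'
for cc,n,o in [(c,"t",(165,190)),(dict(np.load("scene0.npz")),"s",(260,150))]:
    im=cv2.cvtColor(cc["img"],cv2.COLOR_RGB2BGR); s=4
    w,h=(160,150)
    if n=="t": w,h=(200,145); o=(165,190)
    cr=lambda o:cv2.resize(im[o[1]:o[1]+h,o[0]:o[0]+w],None,fx=s,fy=s,interpolation=cv2.INTER_CUBIC)
    for k,oo in enumerate([o,(300,190)] if n=="t" else [(265,150),(300,200)]):
        z=cr(oo)
        def quad(pose,pts,col):
            q=(proj(cc,W(pose,pts))-oo+.5)*s-.5
            cv2.polylines(z,[q.astype(np.int32)],True,col,1)
        quad(C,L[0:4],(0,0,255));quad(C,L[4:8],(0,0,255));quad(C,L[8:11]+[(.225,-.035,.012)],(0,255,255));quad(p,Lp[:4],(255,0,255))
        quad(p,[(a,b,0) for a,b,_ in Lp[:4]],(0,255,0))
        cv2.imwrite(f"pics/ov{n}{k}.png",z)
E
python3 fit.py
```

```text
pose [ 0.4991 -0.1352  0.8354] yaw 47.87
[[-0.36, -0.63], [0.82, -0.17], [-0.19, 1.46], [-1.18, -0.31], [0.4, -2.12], [2.32, -0.23], [-0.38, 1.49], [-1.55, 0.17], [-0.6, -0.75], [0.48, 0.42], [0.81, 0.38]]
pose [0.5304 0.1827 1.2257] yaw 70.23
[[-0.17, -0.66], [0.53, -0.12], [0.15, 0.21], [-0.79, 0.57], [0.18, -0.06]]
pod 374 [0.5298 0.1821 0.0704]
grip [[ 0.49908144 -0.13518949  0.118     ]] bed [[ 0.60641851 -0.01653557  0.012     ]]
[0.074 0.075 0.076 0.077 0.078 0.079 0.08  0.081 0.082 0.083 0.084 0.085
 0.087 0.107 0.108 0.109 0.11  0.111 0.112 0.113 0.114]
```

View pics/ovt1.png

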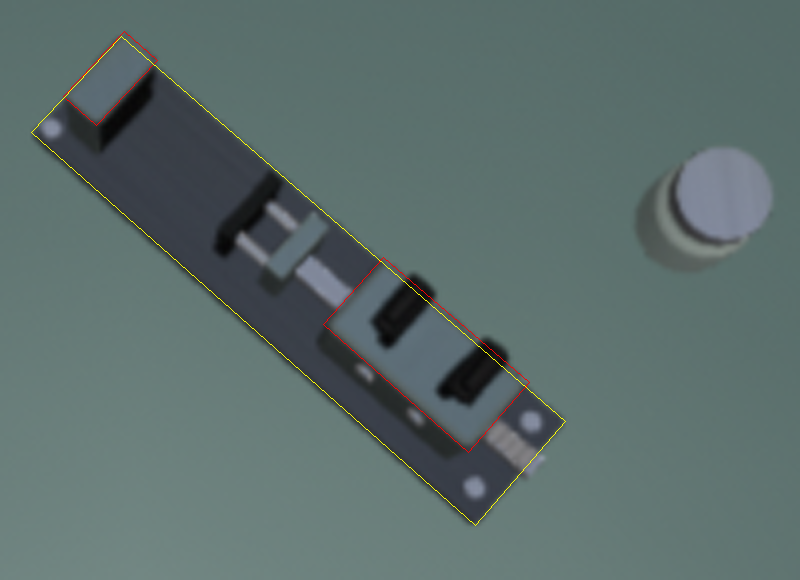

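View pics/ovs0.png

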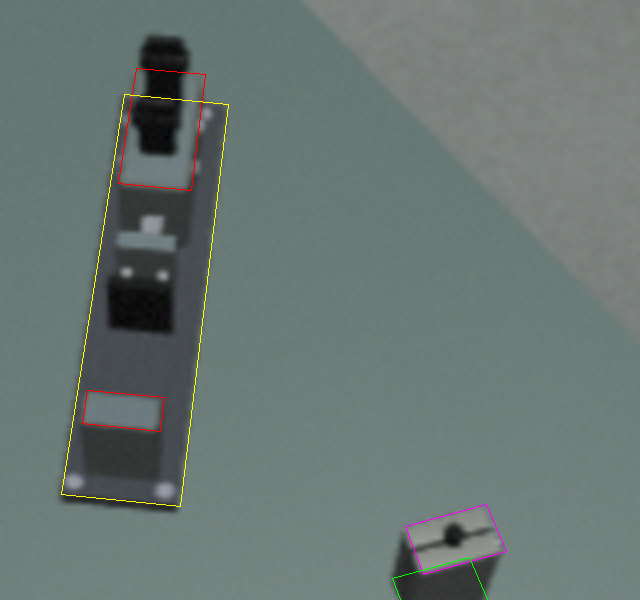

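View pics/ovs1.png

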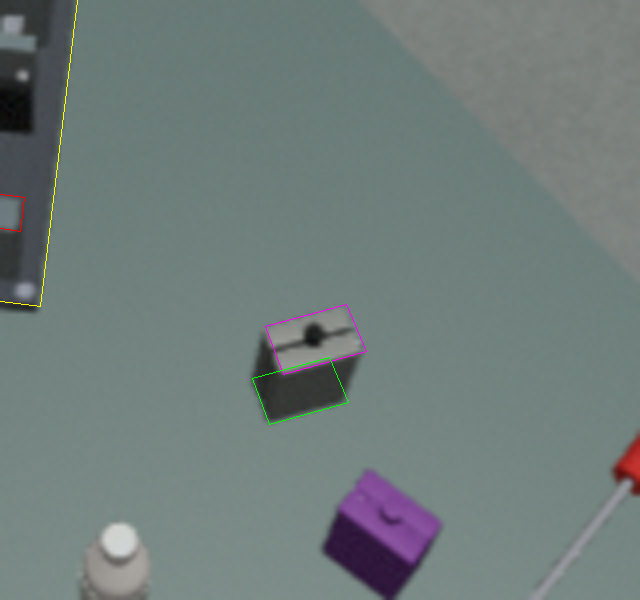

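Overlays agree in both views to about 2 mm. I'll go over the clamp to above the housing, then refine with the wrist camera.

```bash
python3 -m pendant '[{"tx":14,"ty":-11},{"tx":27,"ty":-21},{"tx":27,"ty":-21},{"tx":27,"ty":-21},{"tx":27,"ty":-21},{"tx":27,"ty":-21},{"tx":27,"ty":-21},{"tx":27,"ty":-21},{"tx":27,"ty":-21},{"tx":27,"ty":-21},{"tx":27,"ty":-21},{"tx":27,"ty":-21},{"tx":27,"ty":-21},{"tx":20,"ty":-20},{"tx":15,"ty":-30},{"tx":15,"ty":-30},{"tx":15,"ty":-30},{"tx":15,"ty":-30},{"tx":15,"ty":-30},{"tx":15,"ty":-30}]'
python3 -m pendant '[{"tx":15,"ty":-30},{"tx":15,"ty":-30},{"tx":15,"ty":-30},{"tx":15,"ty":-30},{"tx":15,"ty":-30},{"tx":15,"ty":-30},{"tx":10,"ty":-20},{"rz":-6},{"rz":-6.6},{"rz":-6.6},{"rz":-6.6},{"rz":-6.6},{"rz":-6.6},{"rz":-6.6},{"rz":-6}]'
python3 - <<'E'
from h import *
c=cam("wrist"); save(c,"pics/w1.png"); np.savez("w1.npz",**c)
print(env.get_obs()["qpos"].round(1))
E
```

```text
[73.7 18.4 -4.  83.1  1.3 78.5 -3.3]invalid input at $[0]: expected keys rx, ry, rz, tx, ty, tz, jaw
invalid input at $[0]: expected keys rx, ry, rz, tx, ty, tz, jaw
```

View pics/w1.png

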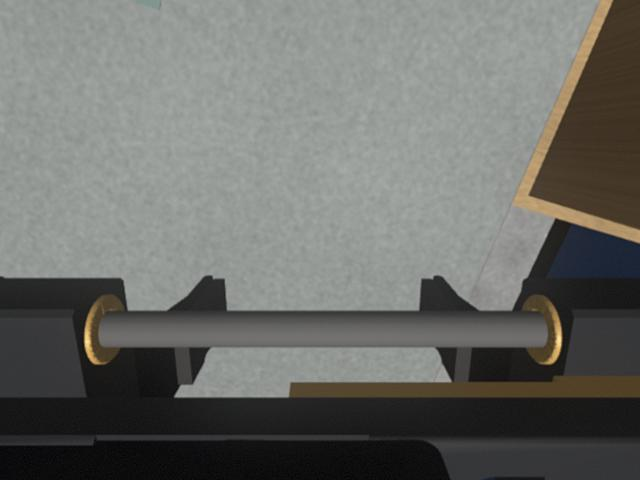

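All keys are required in every row, so I'll write them out in full.

```bash
python3 -m pendant '[{"rx":0,"ry":0,"rz":0,"tx":14,"ty":-11,"tz":0,"jaw":87},{"rx":0,"ry":0,"rz":0,"tx":27,"ty":-21,"tz":0,"jaw":87},{"rx":0,"ry":0,"rz":0,"tx":27,"ty":-21,"tz":0,"jaw":87},{"rx":0,"ry":0,"rz":0,"tx":27,"ty":-21,"tz":0,"jaw":87},{"rx":0,"ry":0,"rz":0,"tx":27,"ty":-21,"tz":0,"jaw":87},{"rx":0,"ry":0,"rz":0,"tx":27,"ty":-21,"tz":0,"jaw":87},{"rx":0,"ry":0,"rz":0,"tx":27,"ty":-21,"tz":0,"jaw":87},{"rx":0,"ry":0,"rz":0,"tx":27,"ty":-21,"tz":0,"jaw":87},{"rx":0,"ry":0,"rz":0,"tx":27,"ty":-21,"tz":0,"jaw":87},{"rx":0,"ry":0,"rz":0,"tx":27,"ty":-21,"tz":0,"jaw":87},{"rx":0,"ry":0,"rz":0,"tx":27,"ty":-21,"tz":0,"jaw":87},{"rx":0,"ry":0,"rz":0,"tx":27,"ty":-21,"tz":0,"jaw":87},{"rx":0,"ry":0,"rz":0,"tx":27,"ty":-21,"tz":0,"jaw":87},{"rx":0,"ry":0,"rz":0,"tx":20,"ty":-20,"tz":0,"jaw":87},{"rx":0,"ry":0,"rz":0,"tx":15,"ty":-30,"tz":0,"jaw":87},{"rx":0,"ry":0,"rz":0,"tx":15,"ty":-30,"tz":0,"jaw":87},{"rx":0,"ry":0,"rz":0,"tx":15,"ty":-30,"tz":0,"jaw":87},{"rx":0,"ry":0,"rz":0,"tx":15,"ty":-30,"tz":0,"jaw":87}]'
python3 -m pendant '[{"rx":0,"ry":0,"rz":0,"tx":15,"ty":-30,"tz":0,"jaw":87},{"rx":0,"ry":0,"rz":0,"tx":15,"ty":-30,"tz":0,"jaw":87},{"rx":0,"ry":0,"rz":0,"tx":15,"ty":-30,"tz":0,"jaw":87},{"rx":0,"ry":0,"rz":0,"tx":15,"ty":-30,"tz":0,"jaw":87},{"rx":0,"ry":0,"rz":0,"tx":15,"ty":-30,"tz":0,"jaw":87},{"rx":0,"ry":0,"rz":0,"tx":15,"ty":-30,"tz":0,"jaw":87},{"rx":0,"ry":0,"rz":0,"tx":15,"ty":-30,"tz":0,"jaw":87},{"rx":0,"ry":0,"rz":0,"tx":15,"ty":-30,"tz":0,"jaw":87},{"rx":0,"ry":0,"rz":-6,"tx":0,"ty":0,"tz":0,"jaw":87},{"rx":0,"ry":0,"rz":-6.6,"tx":0,"ty":0,"tz":0,"jaw":87},{"rx":0,"ry":0,"rz":-6.6,"tx":0,"ty":0,"tz":0,"jaw":87},{"rx":0,"ry":0,"rz":-6.6,"tx":0,"ty":0,"tz":0,"jaw":87},{"rx":0,"ry":0,"rz":-6.6,"tx":0,"ty":0,"tz":0,"jaw":87},{"rx":0,"ry":0,"rz":-6.6,"tx":0,"ty":0,"tz":0,"jaw":87},{"rx":0,"ry":0,"rz":-6.6,"tx":0,"ty":0,"tz":0,"jaw":87},{"rx":0,"ry":0,"rz":-6,"tx":0,"ty":0,"tz":0,"jaw":87}]'
python3 - <<'E'
from h import *
c=cam("wrist"); save(c,"pics/w1.png"); np.savez("w1.npz",**c)
print(env.get_obs()["qpos"].round(1))
E
```

```text
time_s: 1.7
tool_pos: [0.4721, -0.1114, 0.2365]
tool_rot: [180.0, 0.0, 17.1]
force: [0.6, 0.1, -0.3]
grip_width: 0.087
time_s: 3.03
tool_pos: [0.516, 0.1516, 0.2364]
tool_rot: [-180.0, 0.0, 69.0]
force: [0.1, 0.9, -0.1]
grip_width: 0.0867
[ 27.4   9.2 -50.9  97.7   7.3  76.6 -45.6]
```

View pics/w1.png

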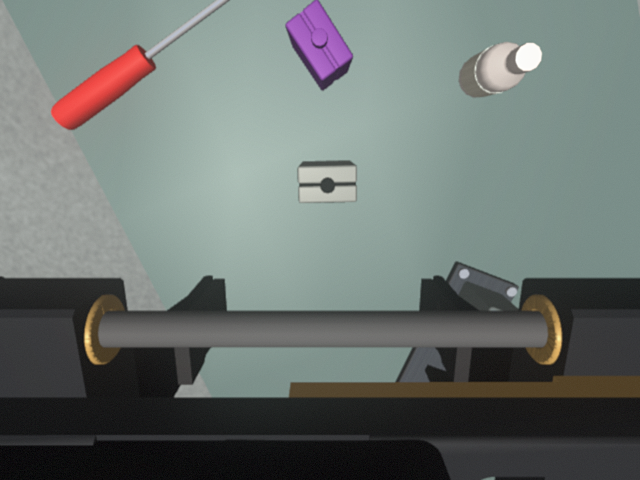

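The wrist picture shows the grey housing at (327,183), stub at (327,185), square to the image. Purple look-alike at (320,43), clamp end at (470,280).

```bash
cat > fw.py <<'E'
from fit import W,least_squares
from h import *
c=dict(np.load("w1.npz"))
crop(c,280,140,100,80,8,"pics/w1crop.png")
P=cloud(c); m=(np.hypot(P[...,0]-.53,P[...,1]-.18)<.05)&(P[...,2]>.06)&(P[...,2]<.076)
v,u=np.where(m); print(u.min(),u.max(),v.min(),v.max(),P[m].mean(0))
print(cv2.minAreaRect((P[m][:,:2]*1000).astype(np.float32)))
U=np.array([(298,164),(356.5,163.5),(357,202.5),(298.5,203),(327.5,184)])
Lp=[(.015,.024,.07),(.015,-.024,.07),(-.015,-.024,.07),(-.015,.024,.07),(0,0,.08)]
r=least_squares(lambda p:(proj(c,W(p,Lp))-U).ravel(),[.53,.18,1.2]); print(r.x.round(4),np.degrees(r.x[2])); print((proj(c,W(r.x,Lp))-U).round(1).tolist())
E
python3 fw.py | tail -5
```

```text
0.087 0.107 0.108 0.109 0.11  0.111 0.112 0.113 0.114]
297 356 164 202 [0.53182848 0.18375555 0.06969079]
((531.3729858398438, 183.015869140625), (30.312837600708008, 47.613975524902344), 70.13590240478516)
[0.5322 0.1833 1.2143] 69.57247563464996
[[-0.8, 0.7], [1.0, 0.5], [0.0, -1.1], [-0.3, -0.9], [0.1, 0.7]]
```

View pics/w1crop.png

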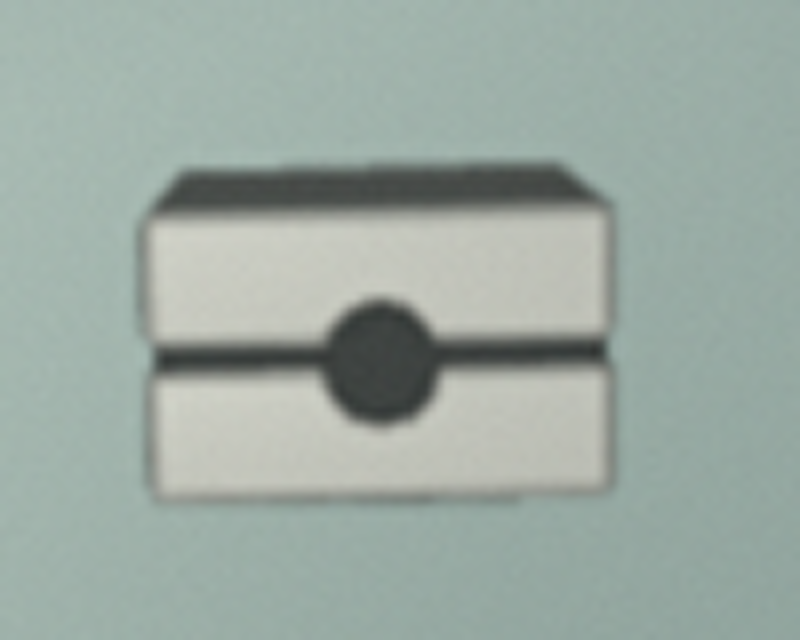

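```bash
python3 -m pendant '[{"rx":0,"ry":0,"rz":0,"tx":17.4,"ty":1.4,"tz":0,"jaw":87},{"rx":0,"ry":0,"rz":0,"tx":17.4,"ty":1.4,"tz":0,"jaw":87},{"rx":0,"ry":0,"rz":0,"tx":0,"ty":0,"tz":26,"jaw":87},{"rx":0,"ry":0,"rz":0,"tx":0,"ty":0,"tz":30,"jaw":87},{"rx":0,"ry":0,"rz":0,"tx":0,"ty":0,"tz":30,"jaw":87},{"rx":0,"ry":0,"rz":0,"tx":0,"ty":0,"tz":30,"jaw":87},{"rx":0,"ry":0,"rz":0,"tx":0,"ty":0,"tz":0,"jaw":87}]'
python3 - <<'E'
from h import *
c=cam("wrist"); save(c,"pics/w2.png")
E
```

```text
time_s: 3.67
tool_pos: [0.5275, 0.1811, 0.1148]
tool_rot: [-179.5, 0.4, 68.6]
force: [-1.0, -1.2, -0.8]
grip_width: 0.0872
```

View pics/w2.png

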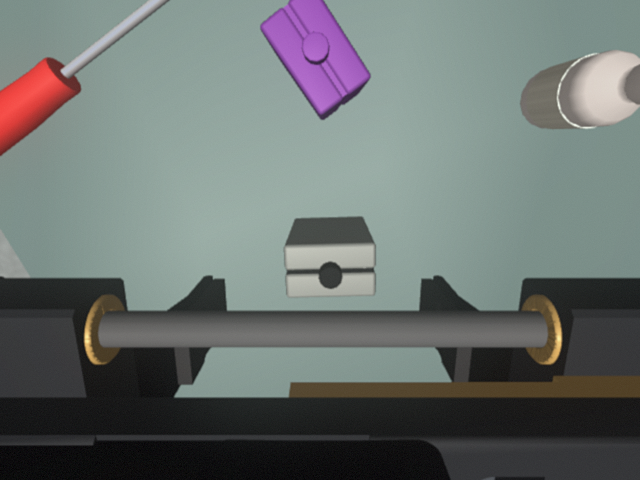

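Housing at (330,270), between the fingers (225 to 421), slightly right of centre. I'll let the arm settle and read the pose.

```bash
python3 -m pendant '[{"rx":0,"ry":0,"rz":0,"tx":0,"ty":0,"tz":0,"jaw":87},{"rx":0,"ry":0,"rz":0,"tx":0,"ty":0,"tz":0,"jaw":87},{"rx":0,"ry":0,"rz":0,"tx":0,"ty":0,"tz":0,"jaw":87}]'
```

```text
time_s: 3.97
tool_pos: [0.5328, 0.1837, 0.1228]
tool_rot: [179.8, -0.1, 68.7]
force: [-0.0, 0.2, 1.3]
grip_width: 0.0869
```

```bash
python3 -m pendant '[{"rx":0,"ry":0,"rz":0,"tx":0,"ty":0,"tz":22,"jaw":87},{"rx":0,"ry":0,"rz":0,"tx":0,"ty":0,"tz":25,"jaw":87},{"rx":0,"ry":0,"rz":0,"tx":0,"ty":0,"tz":20,"jaw":87},{"rx":0,"ry":0,"rz":0,"tx":0,"ty":0,"tz":14,"jaw":87},{"rx":0,"ry":0,"rz":0,"tx":0,"ty":0,"tz":0,"jaw":87},{"rx":0,"ry":0,"rz":0,"tx":0,"ty":0,"tz":0,"jaw":75},{"rx":0,"ry":0,"rz":0,"tx":0,"ty":0,"tz":0,"jaw":65},{"rx":0,"ry":0,"rz":0,"tx":0,"ty":0,"tz":0,"jaw":55},{"rx":0,"ry":0,"rz":0,"tx":0,"ty":0,"tz":0,"jaw":45},{"rx":0,"ry":0,"rz":0,"tx":0,"ty":0,"tz":0,"jaw":40},{"rx":0,"ry":0,"rz":0,"tx":0,"ty":0,"tz":0,"jaw":40},{"rx":0,"ry":0,"rz":0,"tx":0,"ty":0,"tz":0,"jaw":40},{"rx":0,"ry":0,"rz":0,"tx":0,"ty":0,"tz":0,"jaw":40},{"rx":0,"ry":0,"rz":0,"tx":0,"ty":0,"tz":0,"jaw":40}]' 20
```

```text
time_s: 5.13
tool_pos: [0.5317, 0.183, 0.0398]
tool_rot: [180.0, -0.0, 68.7]
force: [0.1, -0.4, 2.6]
grip_width: 0.0482
```

```bash
python3 -m pendant '[{"rx":0,"ry":0,"rz":0,"tx":0,"ty":0,"tz":-15,"jaw":40},{"rx":0,"ry":0,"rz":0,"tx":0,"ty":0,"tz":-25,"jaw":40},{"rx":0,"ry":0,"rz":0,"tx":0,"ty":0,"tz":-25,"jaw":40},{"rx":0,"ry":0,"rz":0,"tx":0,"ty":0,"tz":-25,"jaw":40},{"rx":0,"ry":0,"rz":0,"tx":0,"ty":0,"tz":-15,"jaw":40},{"rx":0,"ry":0,"rz":0,"tx":-15,"ty":14,"tz":0,"jaw":40},{"rx":0,"ry":0,"rz":0,"tx":-20,"ty":18,"tz":0,"jaw":40},{"rx":0,"ry":0,"rz":0,"tx":-20,"ty":18,"tz":0,"jaw":40},{"rx":0,"ry":0,"rz":0,"tx":-20,"ty":18,"tz":0,"jaw":40},{"rx":0,"ry":0,"rz":0,"tx":-20,"ty":18,"tz":0,"jaw":40},{"rx":0,"ry":0,"rz":0,"tx":-20,"ty":18,"tz":0,"jaw":40},{"rx":0,"ry":0,"rz":0,"tx":-20,"ty":18,"tz":0,"jaw":40},{"rx":0,"ry":0,"rz":0,"tx":-15,"ty":12,"tz":0,"jaw":40},{"rx":0,"ry":0,"rz":0,"tx":-9,"ty":8,"tz":0,"jaw":40},{"rx":0,"ry":0,"rz":5.8,"tx":0,"ty":0,"tz":0,"jaw":40},{"rx":0,"ry":0,"rz":6,"tx":0,"ty":0,"tz":0,"jaw":40},{"rx":0,"ry":0,"rz":6,"tx":0,"ty":0,"tz":0,"jaw":40},{"rx":0,"ry":0,"rz":3,"tx":0,"ty":0,"tz":0,"jaw":40},{"rx":0,"ry":0,"rz":0,"tx":0,"ty":0,"tz":0,"jaw":40},{"rx":0,"ry":0,"rz":0,"tx":0,"ty":0,"tz":0,"jaw":40}]'
python3 - <<'E'
from h import *
for n in ["wrist","top","scene"]:
    c=cam(n); save(c,f"pics/{n}3.png"); np.savez(f"{n}3.npz",**c)
print(env.get_obs()["qpos"].round(1))
E
```

```text
time_s: 6.8
tool_pos: [0.6057, -0.0158, 0.1442]
tool_rot: [-180.0, 0.0, 48.1]
force: [-1.1, 0.1, -1.6]
grip_width: 0.048
[ 32.2  21.4 -40.7  95.1  14.7  69.  -53.8]
```

View pics/wrist3.png

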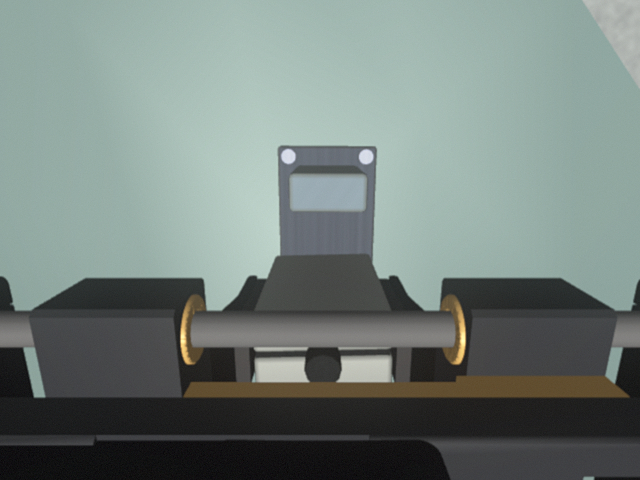

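View pics/scene3.png

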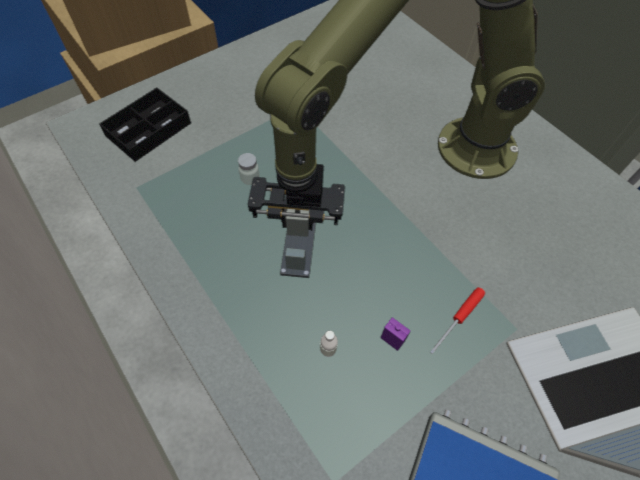

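The wrist view shows the fixed jaw's top at (289–367, 174–211), bed end corners (279,147) and (376,147), bolts (288,156) and (366,156). The held housing is centred at x=323. I'll fit the clamp pose from this view.

```bash
cat > fw2.py <<'E'
from fit import W,least_squares,C
from h import *
import sys
c=dict(np.load("wrist3.npz"))
crop(c,260,130,140,120,5,"pics/w3crop.png")
P=cloud(c)
def tc(p,C):
    d=np.array(p[:2])-C[:2]; a=C[2]; return d@np.array([[np.cos(a),-np.sin(a)],[np.sin(a),np.cos(a)]])
m=(P[...,2]>.07)&(P[...,2]<.086)&(np.hypot(P[...,0]-.633,P[...,1]-.0133)<.04)
v,u=np.where(m); print("jaw top",u.min(),u.max(),v.min(),v.max(),P[m].mean(0).round(4))
r=cv2.minAreaRect((P[m][:,:2]*1000).astype(np.float32)); print(r, tc(np.array(r[0])/1000,C))
U=np.array([(289.5,174),(367,174),(366,211),(290.5,211),(279,147),(376.5,147)])
L=[(.212,.022,.078),(.212,-.022,.078),(.19,-.022,.078),(.19,.022,.078),(.225,.035,.012),(.225,-.035,.012)]
r=least_squares(lambda p:(proj(c,W(p,L))-U).ravel(),C); print(r.x.round(4),np.degrees(r.x[2]));print((proj(c,W(r.x,L))-U).round(1).tolist())
t=[.6057,-.0158]
print("tcp in clamp: top fit",tc(t,C),"wrist fit",tc(t,r.x))
E
python3 fw2.py | tail -5
```

```text
jaw top 289 367 172 211 [0.6354 0.0141 0.0776]
((635.1768188476562, 13.62417984008789), (21.973705291748047, 43.76005172729492), 47.77566909790039) [ 0.20165878 -0.00109392]
[ 0.5004 -0.136   0.8361] 47.904903140897076
[[-1.3, -0.9], [1.9, -0.8], [1.6, 1.9], [-1.5, 1.8], [-1.6, -1.1], [0.8, -0.9]]
tcp in clamp: top fit [0.16006347 0.0010263 ] wrist fit [0.15977902 0.00243151]
```

View pics/w3crop.png

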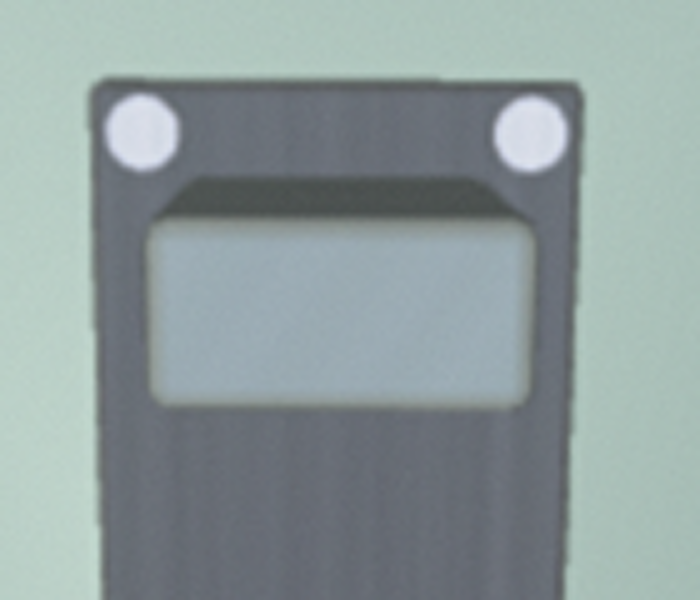

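```bash
python3 -m pendant '[{"rx":0,"ry":0,"rz":0,"tx":0,"ty":2,"tz":10,"jaw":40},{"rx":0,"ry":0,"rz":0,"tx":0,"ty":0,"tz":20,"jaw":40},{"rx":0,"ry":0,"rz":0,"tx":0,"ty":0,"tz":20,"jaw":40},{"rx":0,"ry":0,"rz":0,"tx":0,"ty":0,"tz":18,"jaw":40},{"rx":0,"ry":0,"rz":0,"tx":0,"ty":0,"tz":12,"jaw":40},{"rx":0,"ry":0,"rz":0,"tx":0,"ty":0,"tz":6,"jaw":40},{"rx":0,"ry":0,"rz":0,"tx":0,"ty":0,"tz":4,"jaw":40},{"rx":0,"ry":0,"rz":0,"tx":0,"ty":0,"tz":0,"jaw":40},{"rx":0,"ry":0,"rz":0,"tx":0,"ty":0,"tz":0,"jaw":40},{"rx":0,"ry":0,"rz":0,"tx":0,"ty":0,"tz":0,"jaw":40}]'
python3 -m pendant '[{"rx":0,"ry":0,"rz":0,"tx":0,"ty":0,"tz":1,"jaw":40},{"rx":0,"ry":0,"rz":0,"tx":0,"ty":0,"tz":0.8,"jaw":40},{"rx":0,"ry":0,"rz":0,"tx":0,"ty":0,"tz":0,"jaw":40},{"rx":0,"ry":0,"rz":0,"tx":0,"ty":0,"tz":0,"jaw":40}]'
```

```text
time_s: 7.78
tool_pos: [0.6084, -0.0179, 0.0556]
tool_rot: [179.9, -0.1, 47.9]
force: [0.4, -0.0, -1.3]
grip_width: 0.0483
time_s: 8.12
tool_pos: [0.6076, -0.0181, 0.0529]
tool_rot: [180.0, 0.0, 47.9]
force: [0.4, -0.5, -1.6]
grip_width: 0.0478
```

```bash
python3 -m pendant '[{"rx":0,"ry":0,"rz":0,"tx":0,"ty":0,"tz":1,"jaw":40},{"rx":0,"ry":0,"rz":0,"tx":0,"ty":0,"tz":0,"jaw":40},{"rx":0,"ry":0,"rz":0,"tx":0,"ty":0,"tz":0,"jaw":40}]'
python3 - <<'E'
from h import *
for n in ["wrist","scene"]:
    c=cam(n); save(c,f"pics/{n}4.png")
crop(c,255,170,110,110,6,"pics/s4crop.png")
E
```

```text
time_s: 8.37
tool_pos: [0.6078, -0.018, 0.0519]
tool_rot: [180.0, -0.0, 47.9]
force: [0.5, -0.1, -0.8]
grip_width: 0.048
```

View pics/s4crop.png

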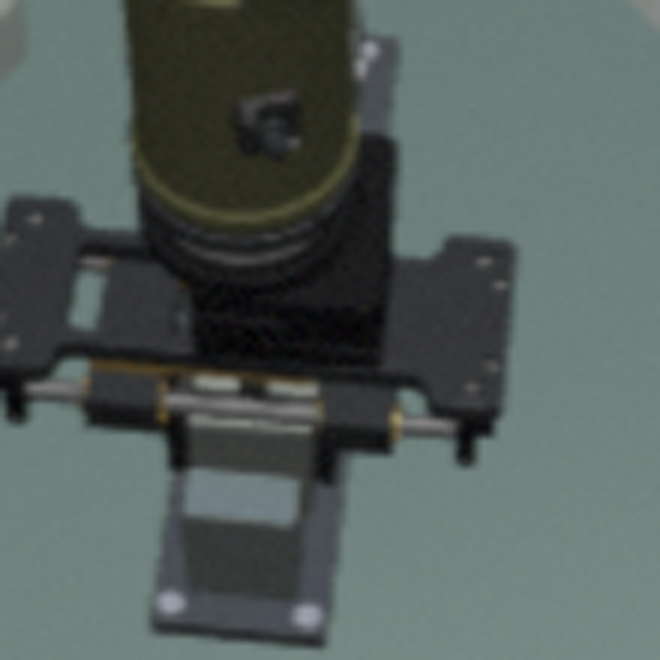

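View pics/wrist4.png

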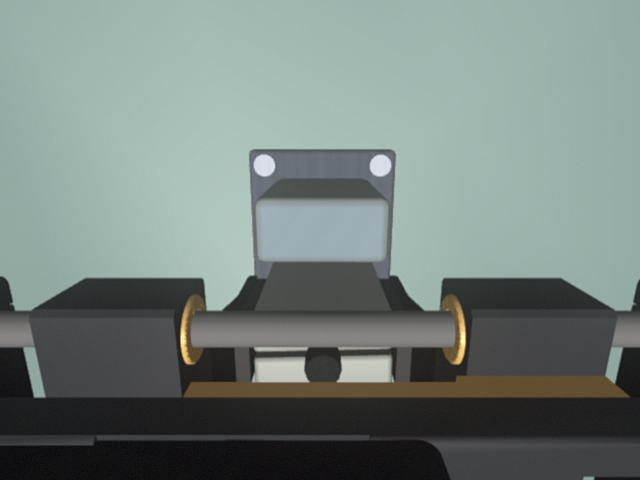

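The fixed jaw (256–388) is now centred with the housing and the tool. I'll lower slightly, release, and lift off.

```bash
python3 -m pendant '[{"rx":0,"ry":0,"rz":0,"tx":0,"ty":0,"tz":0.5,"jaw":40},{"rx":0,"ry":0,"rz":0,"tx":0,"ty":0,"tz":0,"jaw":47},{"rx":0,"ry":0,"rz":0,"tx":0,"ty":0,"tz":0,"jaw":49},{"rx":0,"ry":0,"rz":0,"tx":0,"ty":0,"tz":0,"jaw":52},{"rx":0,"ry":0,"rz":0,"tx":0,"ty":0,"tz":0,"jaw":60},{"rx":0,"ry":0,"rz":0,"tx":0,"ty":0,"tz":0,"jaw":70},{"rx":0,"ry":0,"rz":0,"tx":0,"ty":0,"tz":0,"jaw":75},{"rx":0,"ry":0,"rz":0,"tx":0,"ty":0,"tz":0,"jaw":75},{"rx":0,"ry":0,"rz":0,"tx":0,"ty":0,"tz":0,"jaw":75}]' 5
python3 -m pendant '[{"rx":0,"ry":0,"rz":0,"tx":0,"ty":0,"tz":-10,"jaw":75},{"rx":0,"ry":0,"rz":0,"tx":0,"ty":0,"tz":-20,"jaw":75},{"rx":0,"ry":0,"rz":0,"tx":0,"ty":0,"tz":-28,"jaw":80},{"rx":0,"ry":0,"rz":0,"tx":0,"ty":0,"tz":-28,"jaw":80},{"rx":0,"ry":0,"rz":0,"tx":0,"ty":0,"tz":-28,"jaw":87},{"rx":0,"ry":0,"rz":0,"tx":0,"ty":0,"tz":-20,"jaw":87},{"rx":0,"ry":0,"rz":0,"tx":0,"ty":0,"tz":0,"jaw":87},{"rx":0,"ry":0,"rz":0,"tx":0,"ty":0,"tz":0,"jaw":87}]'
python3 - <<'E'
from h import *
for n in ["wrist","scene","top"]:
    c=cam(n); save(c,f"pics/{n}5.png"); np.savez(f"{n}5.npz",**c)
E
```

```text
time_s: 9.22
tool_pos: [0.6075, -0.0179, 0.0512]
tool_rot: [-180.0, 0.0, 47.9]
force: [0.1, -0.3, -0.6]
grip_width: 0.0729
time_s: 9.88
tool_pos: [0.6084, -0.0178, 0.1873]
tool_rot: [179.8, -0.1, 47.9]
force: [-0.5, 0.1, 0.3]
grip_width: 0.0864
```

View pics/wrist5.png

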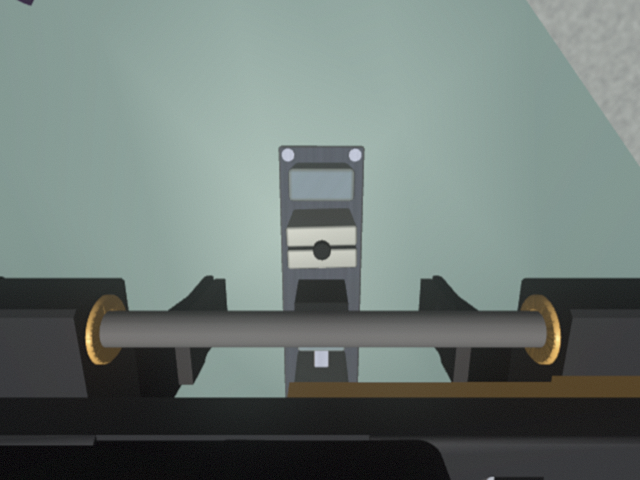

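The housing stands upright and square on the bed at (321,248), released. Next I move over the levers and turn by 90°.

```bash
python3 -m pendant '[{"rx":0,"ry":0,"rz":0,"tx":-16,"ty":0,"tz":0,"jaw":87},{"rx":0,"ry":0,"rz":0,"tx":-28,"ty":0,"tz":0,"jaw":87},{"rx":0,"ry":0,"rz":0,"tx":-28,"ty":0,"tz":0,"jaw":87},{"rx":0,"ry":0,"rz":0,"tx":-28,"ty":0,"tz":0,"jaw":87},{"rx":0,"ry":0,"rz":0,"tx":-28,"ty":0,"tz":0,"jaw":87},{"rx":0,"ry":0,"rz":0,"tx":-20,"ty":0,"tz":0,"jaw":87},{"rx":0,"ry":0,"rz":0,"tx":-12,"ty":0,"tz":0,"jaw":87},{"rx":0,"ry":0,"rz":-6,"tx":0,"ty":0,"tz":0,"jaw":87},{"rx":0,"ry":0,"rz":-7,"tx":0,"ty":0,"tz":0,"jaw":87},{"rx":0,"ry":0,"rz":-7,"tx":0,"ty":0,"tz":0,"jaw":87},{"rx":0,"ry":0,"rz":-7,"tx":0,"ty":0,"tz":0,"jaw":87},{"rx":0,"ry":0,"rz":-7,"tx":0,"ty":0,"tz":0,"jaw":87},{"rx":0,"ry":0,"rz":-7,"tx":0,"ty":0,"tz":0,"jaw":87},{"rx":0,"ry":0,"rz":-7,"tx":0,"ty":0,"tz":0,"jaw":87},{"rx":0,"ry":0,"rz":-7,"tx":0,"ty":0,"tz":0,"jaw":87},{"rx":0,"ry":0,"rz":-7,"tx":0,"ty":0,"tz":0,"jaw":87},{"rx":0,"ry":0,"rz":-7,"tx":0,"ty":0,"tz":0,"jaw":87},{"rx":0,"ry":0,"rz":-7,"tx":0,"ty":0,"tz":0,"jaw":87},{"rx":0,"ry":0,"rz":-7,"tx":0,"ty":0,"tz":0,"jaw":87}]'
python3 -m pendant '[{"rx":0,"ry":0,"rz":-7,"tx":0,"ty":0,"tz":0,"jaw":87},{"rx":0,"ry":0,"rz":0,"tx":0,"ty":0,"tz":0,"jaw":87},{"rx":0,"ry":0,"rz":0,"tx":0,"ty":0,"tz":0,"jaw":87}]'
python3 - <<'E'
from h import *
for n in ["wrist","scene","top"]:
    c=cam(n); save(c,f"pics/{n}6.png"); np.savez(f"{n}6.npz",**c)
print(env.get_obs()["qpos"].round(1))
E
```

```text
time_s: 11.62
tool_pos: [0.4994, -0.1365, 0.1839]
tool_rot: [-179.9, -0.1, 131.3]
force: [-0.1, 0.2, -0.4]
grip_width: 0.0873
time_s: 11.87
tool_pos: [0.4997, -0.1366, 0.1843]
tool_rot: [-180.0, -0.1, 137.7]
force: [-0.1, 0.7, 0.0]
grip_width: 0.0867
[ 54.8   7.7 -45.2 104.3   5.8  70.4  55.6]
```

View pics/wrist6.png

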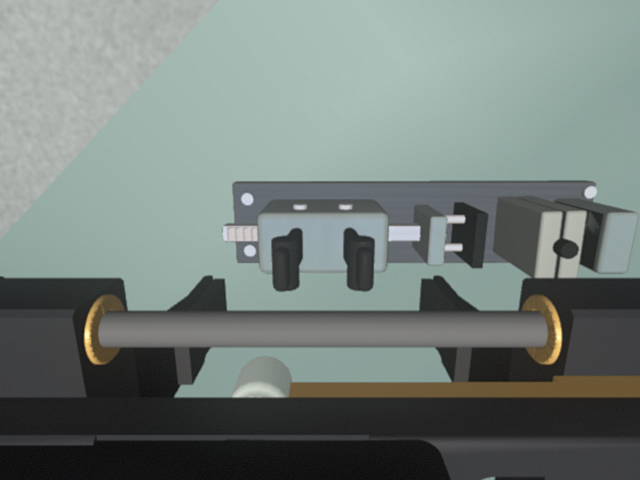

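View pics/scene6.png

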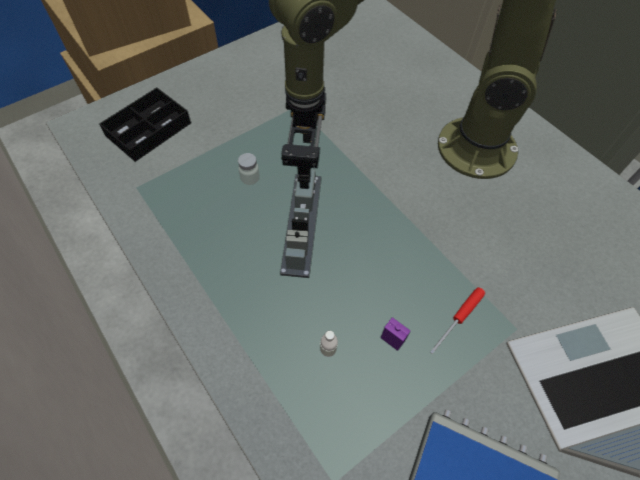

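View pics/top6.png

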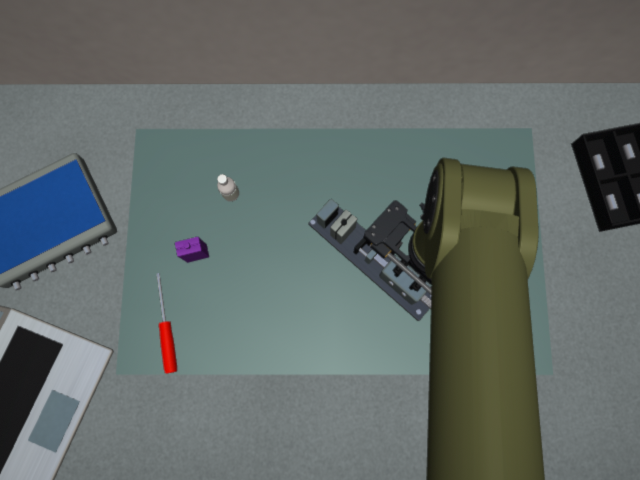

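Wrist view: grip rolls at (286,265) and (361,265), midpoint 323 matching the finger midpoint. Housing at (545,240), upright. Checking the lateral alignment numerically.

Run:
```python
from h import *
c=dict(np.load("wrist6.npz")); P=cloud(c)
a=np.radians(47.9)
R=np.array([[np.cos(a),-np.sin(a)],[np.sin(a),np.cos(a)]])
t=np.array([.4997,-.1366])
Q=(P[...,:2]-t)@R
m=(P[...,2]>.117)&(abs(Q).max(-1)<.05)
for s in (-1,1):
    k=m&(Q[...,0]*s>0); print(k.sum(),Q[k].min(0).round(4),Q[k].max(0).round(4),np.median(Q[k],0).round(4),P[k][:,2].max())
s=dict(np.load("top0.npz")); T=cloud(s); print("jar",T[238,480])
crop(c,220,170,200,140,4,"pics/w6crop.png")
```

```text
45685 [-0.05  -0.014] [-0.     0.039] [-0.0298  0.0259] 0.291656529992218
46460 [ 0.     -0.0224] [0.05   0.0386] [0.0285 0.0257] 0.29171090139516126
jar [ 0.5767259  -0.27907623  0.07796642]
```

View pics/w6crop.png

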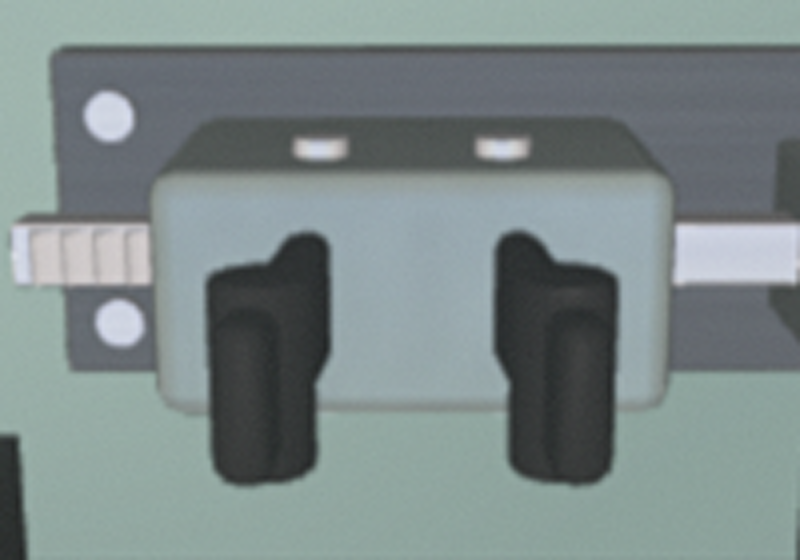

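Run:
```python
from h import *
c=dict(np.load("wrist6.npz")); P=cloud(c)
a=np.radians(47.9)
R=np.array([[np.cos(a),-np.sin(a)],[np.sin(a),np.cos(a)]])
t=np.array([.4997,-.1366])
Q=(P[...,:2]-t)@R
v,u=np.mgrid[0:480,0:640]
for u0,u1 in ((268,302),(342,378)):
  for z0,z1 in ((.118,.13),(.13,.14)):
    k=(u>u0)&(u<u1)&(v>220)&(v<296)&(P[...,2]>z0)&(P[...,2]<z1)
    print(k.sum(),np.percentile(Q[k],[2,50,98],axis=0).round(4).tolist())
```

```text
796 [[-0.0281, -0.0131], [-0.0171, 0.0067], [-0.0132, 0.0157]]
602 [[-0.0258, -0.0097], [-0.0218, 0.0019], [-0.0182, 0.0122]]
793 [[0.015, -0.0134], [0.0188, 0.0064], [0.03, 0.0156]]
604 [[0.02, -0.0097], [0.0236, 0.0017], [0.0277, 0.012]]
```

Rolls centred about +1 mm in both directions from the TCP. Small correction, descend, then first squeeze at 10 N.

```bash
python3 -m pendant '[{"rx":0,"ry":0,"rz":0,"tx":1,"ty":0.8,"tz":10,"jaw":87},{"rx":0,"ry":0,"rz":0,"tx":0,"ty":0,"tz":18,"jaw":87},{"rx":0,"ry":0,"rz":0,"tx":0,"ty":0,"tz":18,"jaw":87},{"rx":0,"ry":0,"rz":0,"tx":0,"ty":0,"tz":15,"jaw":87},{"rx":0,"ry":0,"rz":0,"tx":0,"ty":0,"tz":10,"jaw":87},{"rx":0,"ry":0,"rz":0,"tx":0,"ty":0,"tz":0,"jaw":80},{"rx":0,"ry":0,"rz":0,"tx":0,"ty":0,"tz":0,"jaw":72},{"rx":0,"ry":0,"rz":0,"tx":0,"ty":0,"tz":0,"jaw":66}]' 10
python3 -m pendant '[{"rx":0,"ry":0,"rz":0,"tx":0,"ty":0,"tz":0,"jaw":62},{"rx":0,"ry":0,"rz":0,"tx":0,"ty":0,"tz":0,"jaw":58},{"rx":0,"ry":0,"rz":0,"tx":0,"ty":0,"tz":0,"jaw":54},{"rx":0,"ry":0,"rz":0,"tx":0,"ty":0,"tz":0,"jaw":50},{"rx":0,"ry":0,"rz":0,"tx":0,"ty":0,"tz":0,"jaw":46},{"rx":0,"ry":0,"rz":0,"tx":0,"ty":0,"tz":0,"jaw":42},{"rx":0,"ry":0,"rz":0,"tx":0,"ty":0,"tz":0,"jaw":38},{"rx":0,"ry":0,"rz":0,"tx":0,"ty":0,"tz":0,"jaw":34},{"rx":0,"ry":0,"rz":0,"tx":0,"ty":0,"tz":0,"jaw":30},{"rx":0,"ry":0,"rz":0,"tx":0,"ty":0,"tz":0,"jaw":30},{"rx":0,"ry":0,"rz":0,"tx":0,"ty":0,"tz":0,"jaw":30},{"rx":0,"ry":0,"rz":0,"tx":0,"ty":0,"tz":0,"jaw":30}]'
python3 - <<'E'
from h import *
for n in ["wrist","top"]:
    c=cam(n); save(c,f"pics/{n}7.png"); np.savez(f"{n}7.npz",**c)
E
```

```text
time_s: 12.68
tool_pos: [0.5007, -0.1355, 0.1149]
tool_rot: [180.0, 0.1, 137.9]
force: [0.8, 0.6, -0.9]
grip_width: 0.0743
time_s: 13.68
tool_pos: [0.5, -0.1367, 0.1159]
tool_rot: [-179.9, 0.1, 137.9]
force: [-6.8, -2.2, 12.7]
grip_width: 0.0334
```

View pics/wrist7.png

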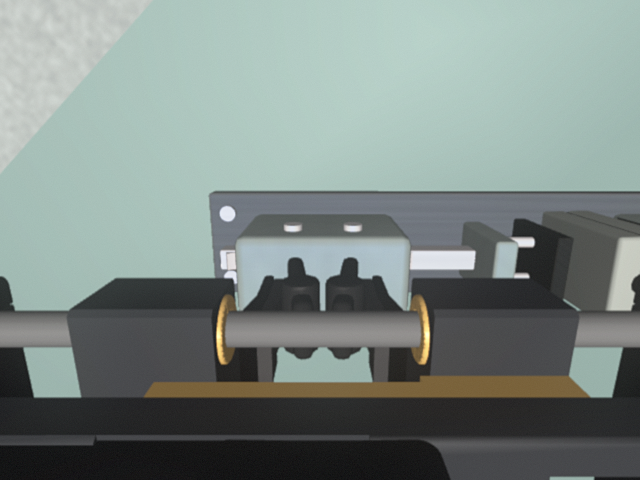

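First squeeze reached home (33.4 mm). Jaw and nose have advanced and the bar is extended to (475,258). Open and squeeze again.

```bash
python3 -m pendant '[{"rx":0,"ry":0,"rz":0,"tx":0,"ty":0,"tz":0,"jaw":40},{"rx":0,"ry":0,"rz":0,"tx":0,"ty":0,"tz":0,"jaw":50},{"rx":0,"ry":0,"rz":0,"tx":0,"ty":0,"tz":0,"jaw":60},{"rx":0,"ry":0,"rz":0,"tx":0,"ty":0,"tz":0,"jaw":68},{"rx":0,"ry":0,"rz":0,"tx":0,"ty":0,"tz":0,"jaw":70},{"rx":0,"ry":0,"rz":0,"tx":0,"ty":0,"tz":0,"jaw":70},{"rx":0,"ry":0,"rz":0,"tx":0,"ty":0,"tz":0,"jaw":70},{"rx":0,"ry":0,"rz":0,"tx":0,"ty":0,"tz":0,"jaw":70}]'
python3 -m pendant '[{"rx":0,"ry":0,"rz":0,"tx":0,"ty":0,"tz":0,"jaw":62},{"rx":0,"ry":0,"rz":0,"tx":0,"ty":0,"tz":0,"jaw":58},{"rx":0,"ry":0,"rz":0,"tx":0,"ty":0,"tz":0,"jaw":54},{"rx":0,"ry":0,"rz":0,"tx":0,"ty":0,"tz":0,"jaw":50},{"rx":0,"ry":0,"rz":0,"tx":0,"ty":0,"tz":0,"jaw":46},{"rx":0,"ry":0,"rz":0,"tx":0,"ty":0,"tz":0,"jaw":42},{"rx":0,"ry":0,"rz":0,"tx":0,"ty":0,"tz":0,"jaw":38},{"rx":0,"ry":0,"rz":0,"tx":0,"ty":0,"tz":0,"jaw":34},{"rx":0,"ry":0,"rz":0,"tx":0,"ty":0,"tz":0,"jaw":30},{"rx":0,"ry":0,"rz":0,"tx":0,"ty":0,"tz":0,"jaw":30},{"rx":0,"ry":0,"rz":0,"tx":0,"ty":0,"tz":0,"jaw":30},{"rx":0,"ry":0,"rz":0,"tx":0,"ty":0,"tz":0,"jaw":30}]'
python3 - <<'E'
from h import *
for n in ["wrist","top","scene"]:
    c=cam(n); save(c,f"pics/{n}8.png"); np.savez(f"{n}8.npz",**c)
    if n=="scene": crop(c,260,150,100,130,5,"pics/s8crop.png")
    if n=="top": crop(c,300,190,100,100,6,"pics/t8crop.png")
E
```

```text
time_s: 14.45
tool_pos: [0.5003, -0.1341, 0.114]
tool_rot: [179.9, -0.1, 138.0]
force: [0.5, -0.0, 0.6]
grip_width: 0.0692
time_s: 15.45
tool_pos: [0.4993, -0.1361, 0.1154]
tool_rot: [-179.9, -0.0, 137.9]
force: [-6.6, -0.8, 11.9]
grip_width: 0.0336
```

View pics/wrist8.png

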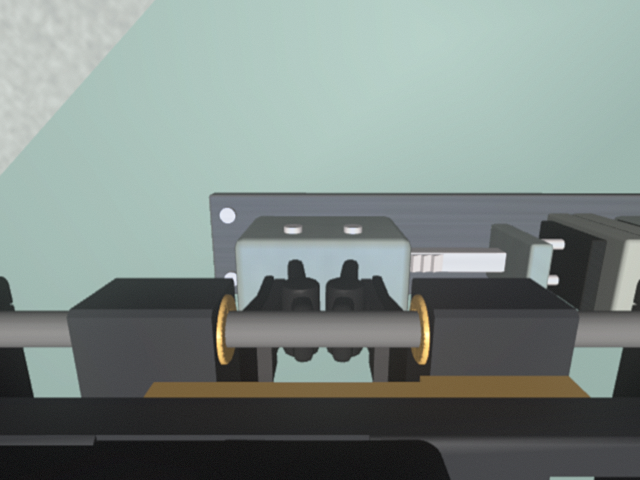

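View pics/t8crop.png

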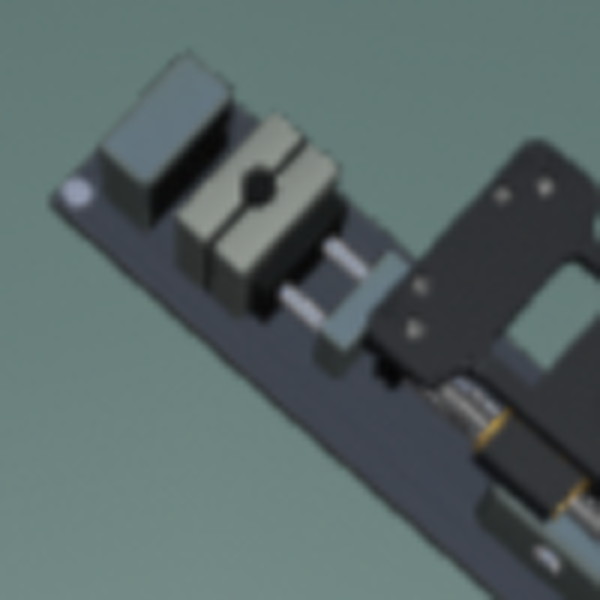

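View pics/s8crop.png

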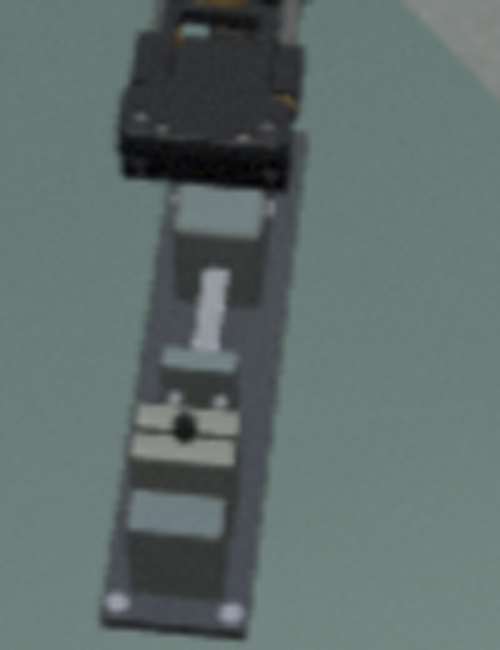

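Two squeezes: the nose plate now sits close behind the housing (top crop ~(290,240)), with the pins' gap fully open. The housing is upright, with about 10 to 14 mm left to the fixed jaw. Third squeeze, still at 10 N.

```bash
python3 -m pendant '[{"rx":0,"ry":0,"rz":0,"tx":0,"ty":0,"tz":0,"jaw":40},{"rx":0,"ry":0,"rz":0,"tx":0,"ty":0,"tz":0,"jaw":50},{"rx":0,"ry":0,"rz":0,"tx":0,"ty":0,"tz":0,"jaw":60},{"rx":0,"ry":0,"rz":0,"tx":0,"ty":0,"tz":0,"jaw":68},{"rx":0,"ry":0,"rz":0,"tx":0,"ty":0,"tz":0,"jaw":70},{"rx":0,"ry":0,"rz":0,"tx":0,"ty":0,"tz":0,"jaw":70},{"rx":0,"ry":0,"rz":0,"tx":0,"ty":0,"tz":0,"jaw":70},{"rx":0,"ry":0,"rz":0,"tx":0,"ty":0,"tz":0,"jaw":70}]'
python3 -m pendant '[{"rx":0,"ry":0,"rz":0,"tx":0,"ty":0,"tz":0,"jaw":62},{"rx":0,"ry":0,"rz":0,"tx":0,"ty":0,"tz":0,"jaw":59},{"rx":0,"ry":0,"rz":0,"tx":0,"ty":0,"tz":0,"jaw":57},{"rx":0,"ry":0,"rz":0,"tx":0,"ty":0,"tz":0,"jaw":55},{"rx":0,"ry":0,"rz":0,"tx":0,"ty":0,"tz":0,"jaw":53},{"rx":0,"ry":0,"rz":0,"tx":0,"ty":0,"tz":0,"jaw":51},{"rx":0,"ry":0,"rz":0,"tx":0,"ty":0,"tz":0,"jaw":49},{"rx":0,"ry":0,"rz":0,"tx":0,"ty":0,"tz":0,"jaw":47},{"rx":0,"ry":0,"rz":0,"tx":0,"ty":0,"tz":0,"jaw":45},{"rx":0,"ry":0,"rz":0,"tx":0,"ty":0,"tz":0,"jaw":43},{"rx":0,"ry":0,"rz":0,"tx":0,"ty":0,"tz":0,"jaw":41},{"rx":0,"ry":0,"rz":0,"tx":0,"ty":0,"tz":0,"jaw":39},{"rx":0,"ry":0,"rz":0,"tx":0,"ty":0,"tz":0,"jaw":37},{"rx":0,"ry":0,"rz":0,"tx":0,"ty":0,"tz":0,"jaw":35},{"rx":0,"ry":0,"rz":0,"tx":0,"ty":0,"tz":0,"jaw":33},{"rx":0,"ry":0,"rz":0,"tx":0,"ty":0,"tz":0,"jaw":30},{"rx":0,"ry":0,"rz":0,"tx":0,"ty":0,"tz":0,"jaw":30},{"rx":0,"ry":0,"rz":0,"tx":0,"ty":0,"tz":0,"jaw":30},{"rx":0,"ry":0,"rz":0,"tx":0,"ty":0,"tz":0,"jaw":30}]'
python3 - <<'E'
from h import *
for n in ["wrist","top","scene"]:
    c=cam(n); save(c,f"pics/{n}9.png"); np.savez(f"{n}9.npz",**c)
    if n=="scene": crop(c,260,150,100,130,5,"pics/s9crop.png")
    if n=="top": crop(c,300,190,100,100,6,"pics/t9crop.png")
E
```

```text
time_s: 16.27
tool_pos: [0.5008, -0.1345, 0.1143]
tool_rot: [179.9, 0.0, 138.0]
force: [0.3, -0.6, 0.0]
grip_width: 0.0688
time_s: 17.85
tool_pos: [0.4995, -0.1363, 0.1155]
tool_rot: [-179.9, 0.0, 137.9]
force: [-7.0, -1.2, 11.7]
grip_width: 0.0355
```

View pics/t9crop.png

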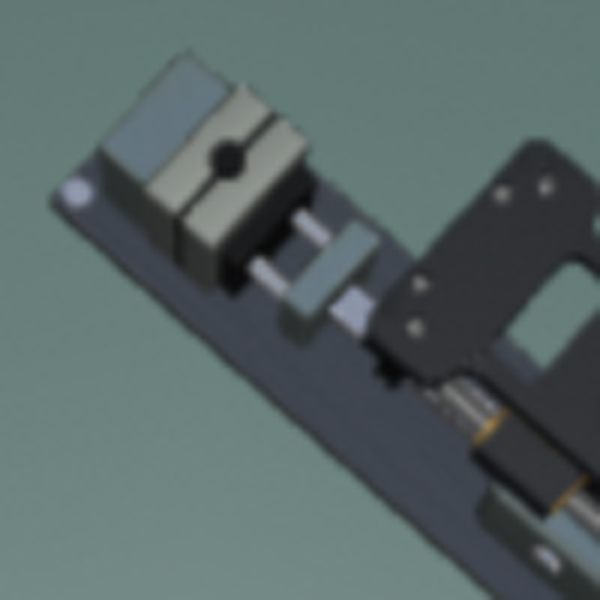

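View pics/s9crop.png

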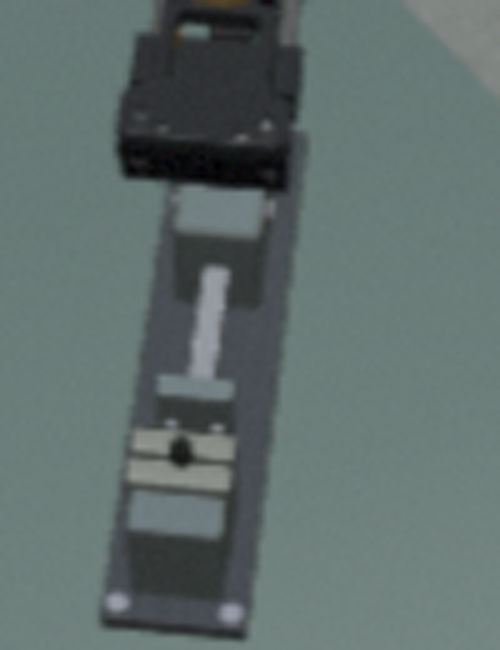

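The housing is now against the fixed jaw and the nose bears, with the levers at 35.5 mm, nearly home. I need a fresh stroke for the full push: open, squeeze at 10 N, then raise the force.

```bash
python3 -m pendant '[{"rx":0,"ry":0,"rz":0,"tx":0,"ty":0,"tz":0,"jaw":40},{"rx":0,"ry":0,"rz":0,"tx":0,"ty":0,"tz":0,"jaw":50},{"rx":0,"ry":0,"rz":0,"tx":0,"ty":0,"tz":0,"jaw":60},{"rx":0,"ry":0,"rz":0,"tx":0,"ty":0,"tz":0,"jaw":68},{"rx":0,"ry":0,"rz":0,"tx":0,"ty":0,"tz":0,"jaw":70},{"rx":0,"ry":0,"rz":0,"tx":0,"ty":0,"tz":0,"jaw":70},{"rx":0,"ry":0,"rz":0,"tx":0,"ty":0,"tz":0,"jaw":70},{"rx":0,"ry":0,"rz":0,"tx":0,"ty":0,"tz":0,"jaw":70}]'
python3 -m pendant '[{"rx":0,"ry":0,"rz":0,"tx":0,"ty":0,"tz":0,"jaw":62},{"rx":0,"ry":0,"rz":0,"tx":0,"ty":0,"tz":0,"jaw":59},{"rx":0,"ry":0,"rz":0,"tx":0,"ty":0,"tz":0,"jaw":57},{"rx":0,"ry":0,"rz":0,"tx":0,"ty":0,"tz":0,"jaw":55},{"rx":0,"ry":0,"rz":0,"tx":0,"ty":0,"tz":0,"jaw":53},{"rx":0,"ry":0,"rz":0,"tx":0,"ty":0,"tz":0,"jaw":51},{"rx":0,"ry":0,"rz":0,"tx":0,"ty":0,"tz":0,"jaw":49},{"rx":0,"ry":0,"rz":0,"tx":0,"ty":0,"tz":0,"jaw":47},{"rx":0,"ry":0,"rz":0,"tx":0,"ty":0,"tz":0,"jaw":45},{"rx":0,"ry":0,"rz":0,"tx":0,"ty":0,"tz":0,"jaw":43},{"rx":0,"ry":0,"rz":0,"tx":0,"ty":0,"tz":0,"jaw":41},{"rx":0,"ry":0,"rz":0,"tx":0,"ty":0,"tz":0,"jaw":39},{"rx":0,"ry":0,"rz":0,"tx":0,"ty":0,"tz":0,"jaw":37},{"rx":0,"ry":0,"rz":0,"tx":0,"ty":0,"tz":0,"jaw":35},{"rx":0,"ry":0,"rz":0,"tx":0,"ty":0,"tz":0,"jaw":33},{"rx":0,"ry":0,"rz":0,"tx":0,"ty":0,"tz":0,"jaw":30},{"rx":0,"ry":0,"rz":0,"tx":0,"ty":0,"tz":0,"jaw":30},{"rx":0,"ry":0,"rz":0,"tx":0,"ty":0,"tz":0,"jaw":30}]'
python3 - <<'E'
from h import *
c=cam("top"); save(c,f"pics/top10.png"); np.savez(f"top10.npz",**c)
E
```

```text
time_s: 18.67
tool_pos: [0.5006, -0.1343, 0.1142]
tool_rot: [179.9, -0.0, 138.0]
force: [-0.6, 0.4, 0.2]
grip_width: 0.0686
time_s: 20.17
tool_pos: [0.4995, -0.1363, 0.1148]
tool_rot: [-179.9, -0.0, 137.9]
force: [-6.0, -3.3, 8.7]
grip_width: 0.0485
```

It stalled at 48.5 mm with 10 N, bearing with about 4 mm push expected. Raise to 14 N, then 16 N.

```bash
python3 -m pendant '[{"rx":0,"ry":0,"rz":0,"tx":0,"ty":0,"tz":0,"jaw":30},{"rx":0,"ry":0,"rz":0,"tx":0,"ty":0,"tz":0,"jaw":30},{"rx":0,"ry":0,"rz":0,"tx":0,"ty":0,"tz":0,"jaw":30},{"rx":0,"ry":0,"rz":0,"tx":0,"ty":0,"tz":0,"jaw":30}]' 13
python3 - <<'E'
from h import *
c=cam("top"); save(c,f"pics/top11.png"); np.savez(f"top11.npz",**c)
E
python3 -m pendant '[{"rx":0,"ry":0,"rz":0,"tx":0,"ty":0,"tz":0,"jaw":30},{"rx":0,"ry":0,"rz":0,"tx":0,"ty":0,"tz":0,"jaw":30},{"rx":0,"ry":0,"rz":0,"tx":0,"ty":0,"tz":0,"jaw":30},{"rx":0,"ry":0,"rz":0,"tx":0,"ty":0,"tz":0,"jaw":30},{"rx":0,"ry":0,"rz":0,"tx":0,"ty":0,"tz":0,"jaw":30},{"rx":0,"ry":0,"rz":0,"tx":0,"ty":0,"tz":0,"jaw":30}]' 15
python3 - <<'E'
from h import *
c=cam("top"); save(c,f"pics/top12.png"); np.savez(f"top12.npz",**c)
a=[]
for k in (8,9,10,11,12):
    d=dict(np.load(f"top{k}.npz")); im=cv2.cvtColor(d["img"],cv2.COLOR_RGB2BGR)[205:265,310:375]
    im=cv2.resize(im,None,fx=6,fy=6,interpolation=cv2.INTER_CUBIC)
    if k in(8,12): a.append(im)
cv2.imwrite("pics/cmp12.png",np.hstack(a))
# jaw plate top location in clamp x from depth: z .06-.076
C=[.5003,-.1360]; t=np.radians(47.9); R=np.array([[np.cos(t),-np.sin(t)],[np.sin(t),np.cos(t)]])
for k in (0,8,9,10,11,12):
    d=dict(np.load(f"top{k}.npz")); P=cloud(d); Q=(P[...,:2]-C)@R
    v,u=np.mgrid[0:480,0:640]
    im=d["img"].astype(int)
    m=(abs(Q[...,1])<.016)&(P[...,2]>.062)&(P[...,2]<.078)&(Q[...,0]>.06)&(Q[...,0]<.15)
    x=Q[m][:,0]; h,e=np.histogram(x,bins=np.arange(.06,.152,.002)); 
    print(k,[(round(float(b)*1000),int(n)) for b,n in zip(e,h) if n>0])
E
```

```text
time_s: 20.55
tool_pos: [0.4996, -0.1362, 0.115]
tool_rot: [-179.9, -0.0, 137.9]
force: [-6.4, -1.3, 8.7]
grip_width: 0.0453
time_s: 21.1
tool_pos: [0.4996, -0.1362, 0.1151]
tool_rot: [-179.9, -0.0, 137.9]
force: [-6.3, -1.6, 9.1]
grip_width: 0.0427
0 [(74, 20), (76, 18), (78, 15), (80, 17), (82, 16), (84, 17), (86, 2), (106, 22), (108, 17), (110, 19), (112, 15), (114, 1)]
8 [(106, 3), (108, 4), (110, 17), (112, 17), (114, 18), (116, 14), (118, 14), (138, 21), (140, 16), (142, 17), (144, 15), (146, 16)]
9 [(122, 12), (124, 19), (126, 16), (128, 15), (130, 17), (132, 17), (134, 11)]
10 [(122, 7), (124, 20), (126, 18), (128, 15), (130, 17), (132, 17), (134, 11), (136, 1)]
11 [(124, 4), (126, 20), (128, 21), (130, 14), (132, 16), (134, 17), (136, 13)]
12 [(126, 9), (128, 19), (130, 16), (132, 15), (134, 16), (136, 20), (138, 8)]
```

View pics/cmp12.png

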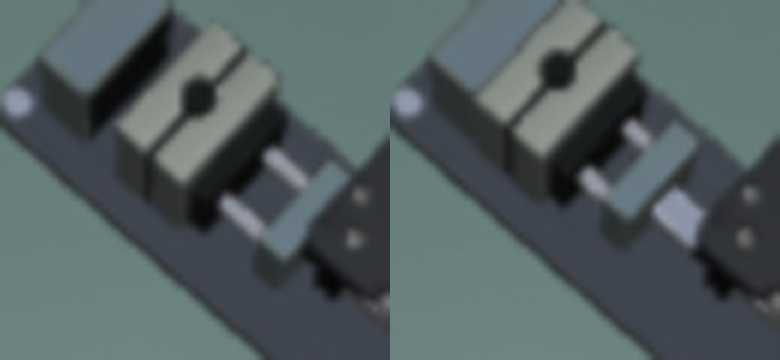

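Run:
```python
from h import *
C=[.5003,-.1360]; t=np.radians(47.9); R=np.array([[np.cos(t),-np.sin(t)],[np.sin(t),np.cos(t)]])
for k in (0,8,9,10,11,12):
    d=dict(np.load(f"top{k}.npz")); P=cloud(d); Q=(P[...,:2]-C)@R
    m=(abs(Q[...,1])<.016)&(P[...,2]>.062)&(P[...,2]<.078)&(Q[...,0]>.06)&(Q[...,0]<.15)
    x=Q[m][:,0]*1000
    g=x[x<(98 if k==0 else 128 if k==8 else 200)]
    m2=(abs(Q[...,1])<.02)&(P[...,2]>.076)&(P[...,2]<.087)&(Q[...,0]>.12)&(Q[...,0]<.22)
    y=Q[m2][:,0]*1000
    b=g.max()
    print(k,"plate 2%,98%",np.percentile(g,[2,98]).round(1),"mean",g.mean().round(2),"podtop/fixed",np.percentile(y,[1,99]).round(1))
```

```text
0 plate 2%,98% [74.3 85.6] mean 79.88 podtop/fixed [190.3 211.7]
8 plate 2%,98% [107.9 119.2] mean 114.2 podtop/fixed [147.  211.6]
9 plate 2%,98% [123.5 135.1] mean 128.96 podtop/fixed [160.3 211.4]
10 plate 2%,98% [123.8 135.5] mean 129.19 podtop/fixed [160.5 211.1]
11 plate 2%,98% [125.9 137.1] mean 131.23 podtop/fixed [160.5 211.4]
12 plate 2%,98% [127.2 139.1] mean 132.9 podtop/fixed [160.5 211.3]
```

Plate geometry puts the nose push at about 6.6 mm at 15 N, where the table suggests about 7.2. I'll go to 16 N for 8 mm and check that it holds steady.

```bash
python3 -m pendant '[{"rx":0,"ry":0,"rz":0,"tx":0,"ty":0,"tz":0,"jaw":30},{"rx":0,"ry":0,"rz":0,"tx":0,"ty":0,"tz":0,"jaw":30},{"rx":0,"ry":0,"rz":0,"tx":0,"ty":0,"tz":0,"jaw":30},{"rx":0,"ry":0,"rz":0,"tx":0,"ty":0,"tz":0,"jaw":30},{"rx":0,"ry":0,"rz":0,"tx":0,"ty":0,"tz":0,"jaw":30},{"rx":0,"ry":0,"rz":0,"tx":0,"ty":0,"tz":0,"jaw":30}]' 16
python3 -m pendant '[{"rx":0,"ry":0,"rz":0,"tx":0,"ty":0,"tz":0,"jaw":30},{"rx":0,"ry":0,"rz":0,"tx":0,"ty":0,"tz":0,"jaw":30},{"rx":0,"ry":0,"rz":0,"tx":0,"ty":0,"tz":0,"jaw":30},{"rx":0,"ry":0,"rz":0,"tx":0,"ty":0,"tz":0,"jaw":30},{"rx":0,"ry":0,"rz":0,"tx":0,"ty":0,"tz":0,"jaw":30},{"rx":0,"ry":0,"rz":0,"tx":0,"ty":0,"tz":0,"jaw":30},{"rx":0,"ry":0,"rz":0,"tx":0,"ty":0,"tz":0,"jaw":30},{"rx":0,"ry":0,"rz":0,"tx":0,"ty":0,"tz":0,"jaw":30},{"rx":0,"ry":0,"rz":0,"tx":0,"ty":0,"tz":0,"jaw":30},{"rx":0,"ry":0,"rz":0,"tx":0,"ty":0,"tz":0,"jaw":30},{"rx":0,"ry":0,"rz":0,"tx":0,"ty":0,"tz":0,"jaw":30},{"rx":0,"ry":0,"rz":0,"tx":0,"ty":0,"tz":0,"jaw":30}]'
python3 - <<'E'
from h import *
C=[.5003,-.1360]; t=np.radians(47.9); R=np.array([[np.cos(t),-np.sin(t)],[np.sin(t),np.cos(t)]])
d=cam("scene"); crop(d,240,130,140,150,4,"pics/s13crop.png")
d=cam("top"); save(d,"pics/top13.png"); P=cloud(d); Q=(P[...,:2]-C)@R
m=(abs(Q[...,1])<.016)&(P[...,2]>.062)&(P[...,2]<.078)&(Q[...,0]>.1)&(Q[...,0]<.15)
print("plate mean",Q[m][:,0].mean()*1000, "nose ~",Q[m][:,0].mean()*1000+34-160.3)
crop(d,300,190,130,120,6,"pics/t13crop.png")
E
```

```text
time_s: 21.65
tool_pos: [0.4995, -0.1362, 0.1151]
tool_rot: [-179.9, -0.0, 137.9]
force: [-6.8, -1.4, 9.9]
grip_width: 0.0416
time_s: 22.65
tool_pos: [0.4996, -0.1362, 0.1152]
tool_rot: [-179.9, 0.0, 137.9]
force: [-6.3, -1.6, 10.1]
grip_width: 0.042
plate mean 133.4630319169934 nose ~ 7.16303191699339
```

View pics/t13crop.png

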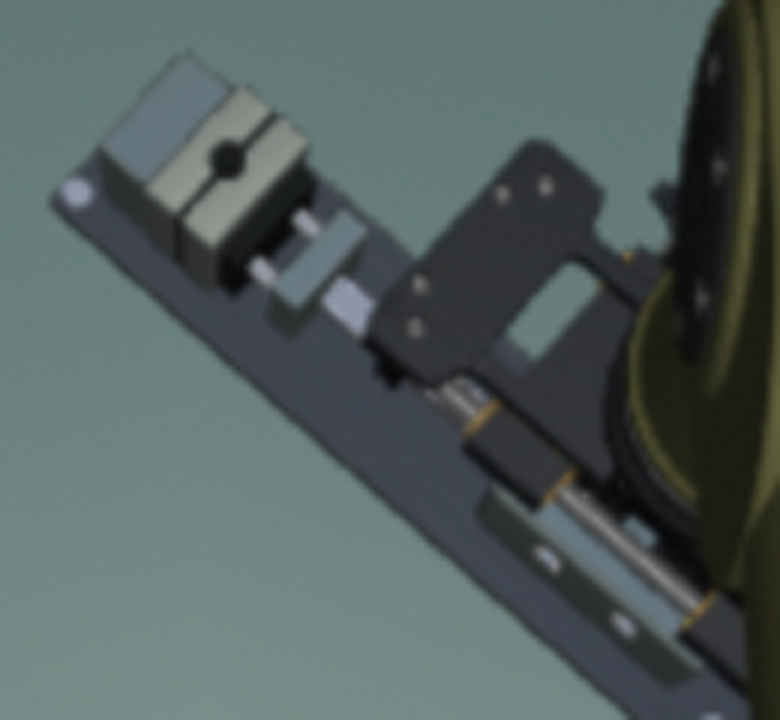

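View pics/s13crop.png

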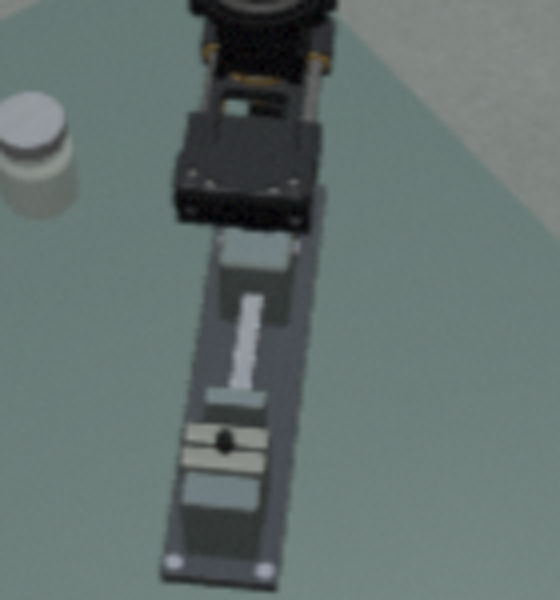

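Both views show the housing upright and flat against the fixed jaw. The pins' gap has shortened to about 13 mm, and the levers hold steady at 42 mm opening. Handing in.

Run:
```python
from h import *
print(env.sign_off()); o=env.get_obs(); print(o["time_s"],o["grip_width"])
```

```text
the job is handed in; nothing more can be done
None
the job is handed in; nothing more can be done
```

I stood the grey housing on the clamp bed, squared it to the jaws and let go of it. Then I pumped the levers three times at 10 N and took a fourth stroke, raising the force in steps to 16 N per finger. I handed the job in at about 23 s, still squeezing.

**Housing:** the last pictures show it upright, square and flat against the fixed jaw. In the pictures, none of the robot is near it.

**Nose push:** I measured about 7.2 mm from the depth image, while your force table gives 8 mm at 16 N. The two disagree by about 1 mm, but both lie within 5 to 11.5 mm.

**Levers:** they held steady at a 42 mm opening over the last second. The wrist showed about 6 N sideways and 10 N upward, so the two levers are probably not loaded quite equally. I judged both to be well over 4 N but could not measure them separately.

**Bystanders:** my path kept clear of the screwdriver, jar, glue bottle and purple look-alike. The sign-off gave no verdict.

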